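Load the warm bin from the cassette dispenser

ROBOT

A 6-joint arm with a two-finger parallel gripper is mounted at the origin on the work surface. World frame = base frame: x ahead of the robot, y to its left, z up, the work surface at z = 0. Lengths are in mm, angles in rad, forces in N, time in s.
With the tool pointing down it reaches from about 250 to 725 mm from the base axis. Payload 4 kg.
Tool frame: the origin (TCP) lies at the very end of the fingers, on their centre line; the grasp point (between the pads) lies 19 mm behind it (bot.grasp_offset is the distance from the TCP to the grasp point, in mm); z points along the fingers, y is the direction in which the jaws open and shut (so a half turn about z gives the same grasp; the last joint's range is limited). The gripper opens to 85 mm and grips with 20 to 120 N. Pads are 22 mm wide; open, the fingers measure 114 mm over their backs; the gripper's body (76 mm by 85 mm) begins 54 mm behind the grasp point. The pads swing forward as they close: fully open they stand 13 mm farther back than shut.
Start: joints at [1.13, 0.241, 0.005, 1.335, 0, 1.571], TCP at [213.33, 452.206, 231.306] pointing down, gripper open.
Joint ranges: [-2.72, 2.72], [-1.05, 1.87], [-1.09, 1.28], [-1.99, 2.15], [-1.42, 1.44], [-3.14, 3.14]. Speed limits (rad/s): [2.79, 2.79, 3.14, 3.14, 3.14, 3.14].

INTERFACE

Orientations are given as a unit quaternion [x, y, z, w].
In Python, from bench import bot, snapshot, camera_info gives the robot as it stands.
- The arm moves only by the tool jog_arm, never from a script. Its argument "series" is a list of rows, each a list of 3 entries, a list of its own where there are three numbers: the shift along the world's x, y, z in cm, then the turn, a rotation vector about the world's x, y, z in rad, then the finger opening in cm, from 0 to 8.54. In form: [[[dx, dy, dz], [ax, ay, az], gripper], ...]. A call has 1 to 12 rows; each row shifts and turns the pose as measured when the row begins; what a row does not reach is not made up. A row lasts 1/8 s, in which the tool goes at most 62.5 mm and 10.7 degrees, less where a joint would pass 70% of its speed; a pose out of reach is approached as far as the arm can. A call is refused whole if a number of a shift passes 6.25 or a number of a turn 0.188, either way. A call with a gripper value outside its range is refused whole. The fingers move at their own pace and stop on an object; the grip force is fixed at half the most. Time passes only in rows, so rows that do not move let the fingers close. It gives the time, the measured TCP pose, the force and the opening at its end, in the units of the state.
- bot.get_state(): the state, without advancing time (a new reading comes with each control period).
- snapshot(name): name is "scene" or "top"; returns the picture (480x640x3 uint8, red, green, blue); there is no depth.
- camera_info(name): a dict with "mtx" (3x3 intrinsics, pixels), "R" (3x3) and "t" (3): a world point X has camera coordinates R X + t. Camera axes: x right, y down, z forward; pixel columns grow to the right and rows downward; lengths in mm; the calibration is good to about 2 mm. A picture is of the moment at which its call begins. camera_info takes no time and is no camera call.
- bot.finish_job(): hands the job in, once; it reports no verdict.
The state is a dict: "clock": time; "q": joint angles; "joint_velocities": joint speeds; "tau": joint torques, N m; "eef_pos": TCP position; "ee_rot": TCP orientation; "force": force on the tool from outside, world axes, zero at the start; "wrist_torque": the same for the moment, N m; "grip_width": opening from 0.0 (shut) to 1.0 (fully open).
Only numpy, scipy, OpenCV 4.12 (cv2) and the standard library are available. Lean on these libraries where they do the work, as an engineer would, in place of code of your own. Each camera call takes 0.05 s, during which the arm holds its last target.

TASK

Open the cover of the warm bin gently right back onto its stop, then fill the bin with every pink cassette: those lying on the bench and those in the clear dispenser, which drops one cassette into its tray each time the sprung slide is pulled out to its stop and let go. Lay all cassettes flat on the bin's floor, none on top of another, then lower the cover gently until it is fully shut, with the dispenser's slide back home. Leave the bottle, the brush pot and the timer where they stand.

Things in the scene. Friction and masses are not known exactly. Their poses are not given: they have to be found in the camera images.
- dispenser: cassette dispenser, fixed, about 225 x 120 x 54 mm; origin on the magazine's vertical axis at bench level; own x points away from its pull knob, z up. Clear roofed magazine (inner 33 x 46 mm) over the origin with up to three stacked cassettes, the lowest centred 20 mm above the bench, its long side along own y. They come out only by the slide, so pull again if one sticks.
- tray (a point): centre of the dispenser's open catch tray on its floor, 4 mm above the bench, at the dispenser's own (-82, 0) mm; floor 51 (own x) x 112 (own y) mm, lips 10 mm; its inner side is the edge of a 16 mm high shelf at own x = -57 mm. A dropped cassette lies flat in it, usually centred within 6 mm of this point, long side along own y.
- slide (a joint): pull-out of the dispenser's slide in m: 0 home, 0.086 at its stop, growing as the knob moves along the dispenser's own -x. Spring 3.8 N at home, 10.2 N at the stop, damped (22 N s/m); let go, it returns home in about 1 s and the next cassette settles into its pocket. The slide is a steel frame 16.5 to 23.5 mm above the bench. A partial pull takes the cassette back or leaves it stuck.
- slide_knob (a point): point on the axis of the slide's upright black knob (14 mm diameter round post, standing from the slide 20 mm up to 62 mm above the bench), 50 mm above the bench; at own (-53, 0) mm of the dispenser when home; moves with the slide.
- bin: warm bin, cream machine 190 x 200 mm, fixed; origin at its centre at bench level, own x points from its cover handle side to its hinge side, z up. Open steel box on top: inner 145 (own x) x 150 (own y) mm, floor 25 mm and rim 56 mm above the bench, walls 5 mm.
- bin_in (a point): centre of the bin's inner floor, axes as the bin's.
- cover (a joint): angle of the bin's hinged cover in rad: 0 shut, 1.75 leaning back on its stop. A friction hinge (about 0.32 N m) holds the 0.22 kg cover wherever it is left. Starts shut or a little ajar.
- cover_handle (a point): middle of the cover's handle: round steel bar, 12 mm diameter, 94 mm long along the bin's own y, held 34 mm out from the cover's free edge (28 mm free gap between bar and edge) by an arm near each end, 82 mm apart; can be pinched from above between the arms at every angle. On an arc of radius 192 mm about point cover_hinge.
- cover_hinge (a point): middle of the cover's hinge axis (along the bin's own y), at the bin's own (79, 0, 60) mm. The cover's handle rises from the own -x side up and back towards own +x.
- reagent: bystander: amber bottle, 56 mm diameter, 120 mm tall, origin under its centre
- brush_pot: bystander: white pot with brushes, 72 mm diameter, 85 mm tall (brushes to 155 mm), origin under its centre
- timer: bystander: white box timer 45 x 62 x 50 mm, origin under its centre
- cassette1: tissue cassette: flat pink plastic block, 28 (own x) x 41 (own y) x 8 (own z) mm, 16 g, origin at its centre; either face may be up. Starts in the dispenser's magazine if present (2 or 3 of cassette1 to cassette3 are; None at the start = absent).
- cassette2: tissue cassette: flat pink plastic block, 28 (own x) x 41 (own y) x 8 (own z) mm, 16 g, origin at its centre; either face may be up. Starts in the dispenser's magazine if present (2 or 3 of cassette1 to cassette3 are; None at the start = absent).
- cassette3: tissue cassette: flat pink plastic block, 28 (own x) x 41 (own y) x 8 (own z) mm, 16 g, origin at its centre; either face may be up. Starts in the dispenser's magazine if present (2 or 3 of cassette1 to cassette3 are; None at the start = absent).
- cassette4: tissue cassette: flat pink plastic block, 28 (own x) x 41 (own y) x 8 (own z) mm, 16 g, origin at its centre; either face may be up. Starts lying flat on the bench if present (1 or 2 of cassette4, cassette5 are; None at the start = absent).
- cassette5: tissue cassette: flat pink plastic block, 28 (own x) x 41 (own y) x 8 (own z) mm, 16 g, origin at its centre; either face may be up. Starts lying flat on the bench if present (1 or 2 of cassette4, cassette5 are; None at the start = absent).
Mind the look-alikes: they are no part of the job. Leave any purple or turquoise look-alike of the cassette5 alone.

How it is judged (in metres and radians):
On the way, in this order (a step that is already met when the one before it is completed fails the run):
1. the cover leans open on its stop (value of joint cover above 1.7 rad), for 0.2 s.
2. with the cover open, the slide has been pulled out to its stop (value of joint slide above 0.082 m and value of joint cover above 1.2 rad), for 0.1 s.
3. every cassette lies flat on the bin's floor, the cover still open (x of cassette1 in the frame of bin_in between -0.0725 and 0.0725 m and y of cassette1 in the frame of bin_in between -0.075 and 0.075 m and z of cassette1 in the frame of bin_in between -0.002 and 0.008 m and x of cassette2 in the frame of bin_in between -0.0725 and 0.0725 m and y of cassette2 in the frame of bin_in between -0.075 and 0.075 m and z of cassette2 in the frame of bin_in between -0.002 and 0.008 m and x of cassette3 in the frame of bin_in between -0.0725 and 0.0725 m and y of cassette3 in the frame of bin_in between -0.075 and 0.075 m and z of cassette3 in the frame of bin_in between -0.002 and 0.008 m and x of cassette4 in the frame of bin_in between -0.0725 and 0.0725 m and y of cassette4 in the frame of bin_in between -0.075 and 0.075 m and z of cassette4 in the frame of bin_in between -0.002 and 0.008 m and x of cassette5 in the frame of bin_in between -0.0725 and 0.0725 m and y of cassette5 in the frame of bin_in between -0.075 and 0.075 m and z of cassette5 in the frame of bin_in between -0.002 and 0.008 m and value of joint cover above 1.2 rad), for 0.2 s.
4. the cover is shut (value of joint cover below 0.04 rad), for 0.2 s.
At the end, for the whole second after the job is handed in: Every cassette that is present lies flat on the bin's floor inside its walls (centre within 8 mm of the floor, so not stacked or leaning) and at rest, the cover is shut (within 0.04 rad), and the slide is home (within 5 mm) (x of cassette1 in the frame of bin_in between -0.0725 and 0.0725 m and y of cassette1 in the frame of bin_in between -0.075 and 0.075 m and z of cassette1 in the frame of bin_in between -0.002 and 0.008 m and x of cassette2 in the frame of bin_in between -0.0725 and 0.0725 m and y of cassette2 in the frame of bin_in between -0.075 and 0.075 m and z of cassette2 in the frame of bin_in between -0.002 and 0.008 m and x of cassette3 in the frame of bin_in between -0.0725 and 0.0725 m and y of cassette3 in the frame of bin_in between -0.075 and 0.075 m and z of cassette3 in the frame of bin_in between -0.002 and 0.008 m and x of cassette4 in the frame of bin_in between -0.0725 and 0.0725 m and y of cassette4 in the frame of bin_in between -0.075 and 0.075 m and z of cassette4 in the frame of bin_in between -0.002 and 0.008 m and x of cassette5 in the frame of bin_in between -0.0725 and 0.0725 m and y of cassette5 in the frame of bin_in between -0.075 and 0.075 m and z of cassette5 in the frame of bin_in between -0.002 and 0.008 m and value of joint cover below 0.04 rad and value of joint slide below 0.005 m and linear speed of each of cassette1, cassette2, cassette3, cassette4, cassette5 below 0.02 m/s); the robot touches nothing.
It fails at once if the cover is slammed: over 2.5 rad/s within 0.3 rad of either end ((value of joint cover above 1.45 rad and velocity of joint cover above 2.5 rad/s) or (value of joint cover below 0.3 rad and velocity of joint cover below -2.5 rad/s)).
It fails at once if a bystander is moved more than 30 mm (distance of any of reagent, brush_pot, timer from where it was at the start of the episode above 0.03 m).
Of cassette1, cassette2, cassette3 only 2 to 3 are there at a start; the rules pass over those that are not, and their reading is None.
Of cassette4, cassette5 only 1 to 2 are there at a start; the rules pass over those that are not, and their reading is None.
At some moment in a run one of cassette4, cassette5 may be knocked a few centimetres aside while the robot is not near it.
Once in a run the grip may slacken for a moment while it holds something.
It also fails if it takes over 210 s, if anything falls off the work surface, if the arm or the gripper's body presses on something with over 40 N, if the wrist force passes 120 N, or if a joint passes its speed limit or range.

## Working session

There is one attempt and no reset: what is moved stays moved. The work goes in short steps, Python scripts to look and compute and a tool call to move; the robot and the scene stay as the last step left them, time stands still between calls to the robot, and variables do not carry over. Pictures are saved under pics/ and viewed, and the job is handed in when it is done.

Besides the shell and the picture viewer there is one more tool, called after "Request:" in YAML: its name, and indented under it one key for each argument. jog_arm: Moves the arm, as the interface text tells. Its arguments: {"type":"object","properties":{"series":{"type":"array","items":{"type":"array"}}},"required":["series"]}

```bash
mkdir -p pics; ls; python3 - <<'E'
from bench import bot,snapshot,camera_info
import cv2,numpy as np
np.set_printoptions(precision=4,suppress=True)
for n in("scene","top"):
    cv2.imwrite(f"pics/{n}0.png",snapshot(n)[:,:,::-1]); c=camera_info(n)
    print(n,np.array(c["mtx"]).tolist(),np.array(c["R"]).tolist(),np.array(c["t"]).tolist())
print(bot.get_state())
E
```

```text
pics
scene [[454.3874016371452, 0.0, 323.6650935660474], [0.0, 454.3874016371452, 248.93631818825523], [0.0, 0.0, 1.0]] [[-0.42890634342865075, 0.9033489530985607, 0.0001322966322487235], [0.7098521847989061, 0.3371254487951201, -0.6184305195500208], [-0.5587031629612309, -0.26515486175143693, -0.7858394715122756]] [254.68352001426703, -382.0564331847427, 1354.7893842985868]
top [[550.6270918912445, 0.0, 319.6573336044179], [0.0, 550.6270918912445, 243.2366428484446], [0.0, 0.0, 1.0]] [[-0.01828380372304927, -0.9997759491012891, -0.010665557652272915], [-0.9980129506668499, 0.018892812510665425, -0.060109998641528155], [0.06029803332335709, 0.009545325246097866, -0.998134777444049]] [26.375029270543408, 595.3539206428675, 1360.6563930906264]
{'clock': 0.1, 'q': array([1.13  , 0.2414, 0.0039, 1.3352, 0.    , 1.5708]), 'joint_velocities': array([ 0.0006, -0.0003,  0.004 , -0.0013,  0.0001, -0.0002]), 'tau': array([ -0.    , -37.3138,  25.301 ,   0.0109,  -0.0001,  -0.    ]), 'eef_pos': array([213.0954, 451.6914, 230.4847]), 'ee_rot': array([ 0.2186,  0.9758, -0.0009, -0.0002]), 'force': array([-0.1043, -0.7118,  0.0257]), 'wrist_torque': array([-0.0295, -0.0157,  0.023 ]), 'grip_width': 0.9978139119946013}
```

View pics/scene0.png

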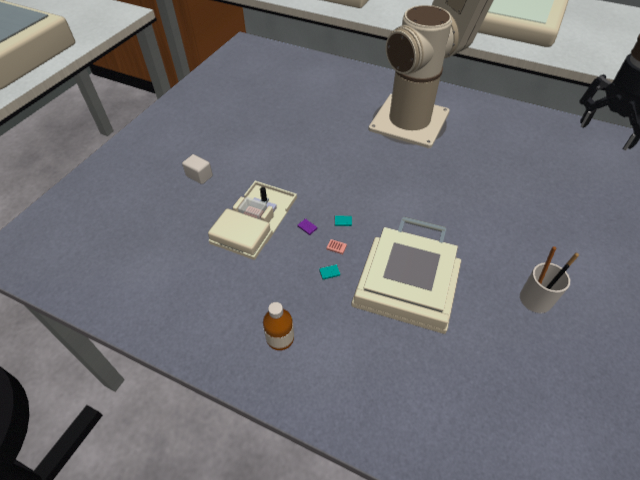

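View pics/top0.png

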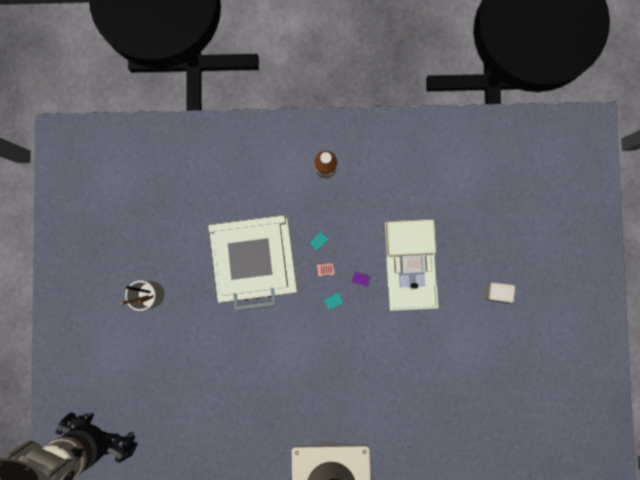

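```bash
cat > h.py <<'E'
from bench import bot,snapshot,camera_info
import cv2,numpy as np
np.set_printoptions(precision=3,suppress=True)
_C={n:{k:np.array(v,float) for k,v in camera_info(n).items() if k in("mtx","R","t")} for n in("scene","top")}
def ray(n,uv):
    c=_C[n]; d=c["R"].T@np.linalg.solve(c["mtx"],[uv[0],uv[1],1.]); o=-c["R"].T@c["t"]; return o,d/np.linalg.norm(d)
def onz(n,uv,z):
    o,d=ray(n,uv); return o+d*(z-o[2])/d[2]
def proj(n,X):
    c=_C[n]; p=c["mtx"]@(c["R"]@np.asarray(X,float)+c["t"]); return p[:2]/p[2]
def tri(uv1,uv2):
    A=[];b=[]
    for n,uv in(("scene",uv1),("top",uv2)):
        o,d=ray(n,uv); P=np.eye(3)-np.outer(d,d); A.append(P); b.append(P@o)
    return np.linalg.lstsq(np.vstack(A),np.hstack(b),rcond=None)[0]
def crop(n,box,k,name,img=None):
    img=snapshot(n) if img is None else img
    x0,y0,x1,y1=box
    cv2.imwrite("pics/"+name,cv2.resize(img[y0:y1,x0:x1,::-1],None,fx=k,fy=k,interpolation=cv2.INTER_CUBIC)); return img
def pink(img,lo=(0,60,120),hi=(10,200,255)):
    hsv=cv2.cvtColor(img,cv2.COLOR_RGB2HSV)
    return cv2.inRange(hsv,lo,hi)|cv2.inRange(hsv,(172,lo[1],lo[2]),(180,hi[1],hi[2]))
E
python3 - <<'E'
from h import *
a=cv2.imread("pics/top0.png")[:,:,::-1]; b=cv2.imread("pics/scene0.png")[:,:,::-1]
crop("top",(195,205,355,325),5,"topL.png",a)
crop("top",(370,205,450,325),5,"topR.png",a)
crop("scene",(200,170,360,290),5,"sceL.png",b)
crop("scene",(345,210,475,330),5,"sceR.png",b)
for n,i in(("top",a),("scene",b)):
    m=pink(i); cs,_=cv2.findContours(m,0,2)
    for c in cs:
        if cv2.contourArea(c)>8: print(n,cv2.contourArea(c),cv2.minAreaRect(c))
E
```

```text
top 143.5 ((325.5, 269.0), (10.0, 15.0), 90.0)
scene 155.0 ((336.3500061035156, 245.95001220703125), (17.70875358581543, 10.435516357421875), 18.43494987487793)
```

View pics/topL.png

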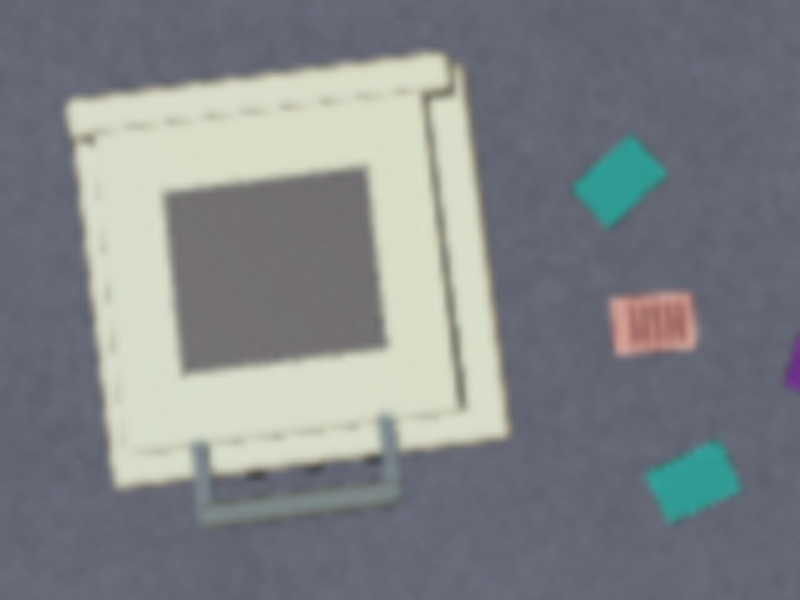

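View pics/topR.png

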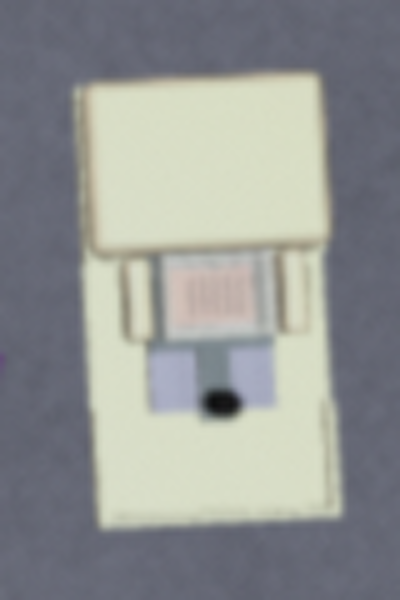

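View pics/sceL.png

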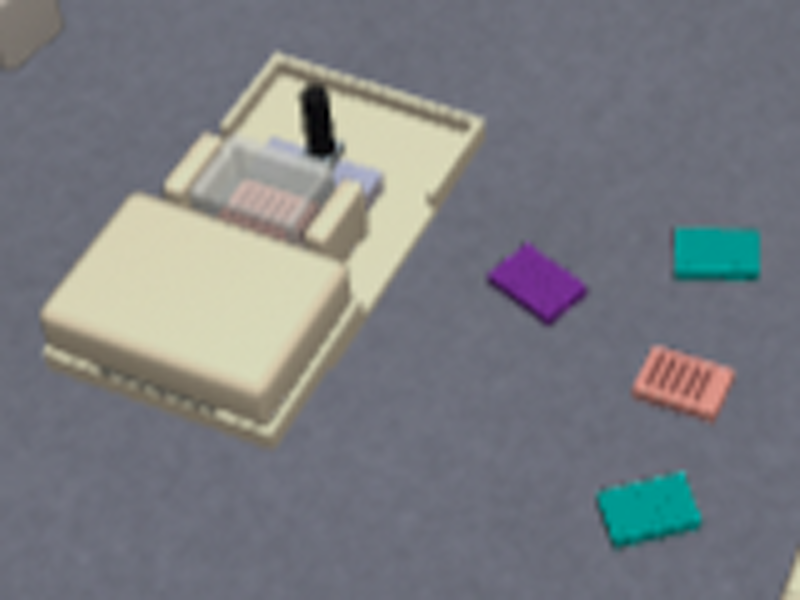

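View pics/sceR.png

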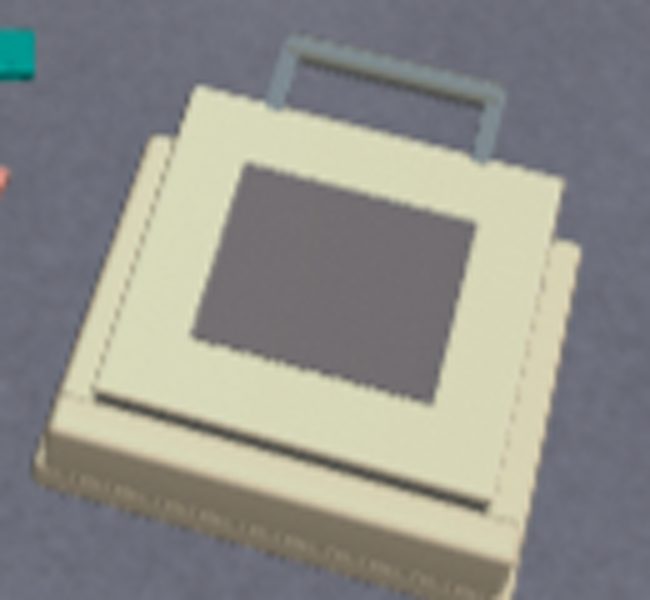

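```bash
python3 - <<'E'
from h import *
def f(x0,y0,k,p): return ((p[0]+.5)/k-.5+x0,(p[1]+.5)/k-.5+y0)
T=lambda p:f(195,205,5,p); TR=lambda p:f(370,205,5,p); SL=lambda p:f(200,170,5,p); SR=lambda p:f(345,210,5,p)
L=tri(SR((498,92)),T((203,517))); Rr=tri(SR((290,42)),T((397,492)))
print("handle ends",L,Rr,(L+Rr)/2,np.linalg.norm(L-Rr))
w=[onz("top",T(p),66) for p in((165,190),(368,168),(385,347),(183,373))]
ws=[onz("scene",SR(p),66) for p in((435,403),(192,338),(247,163),(475,220))]
for z in w:print("win top",z)
for z in ws:print("win sc",z)
k=[(SL((316,90)),TR((222,397)))]
print("knob top tri",tri(*k[0]),"top@60",onz("top",TR((224,402)),58),"scene@62",onz("scene",SL((316,90)),62))
for p in((100,527),(342,515)): print("disp front base",onz("top",TR(p),10))
print("disp back",[onz("top",TR(p),4) for p in ((75,85),)],[onz("top",TR(p),54) for p in ((93,80),(318,72),(97,250),(327,243))])
print("scene roof",[onz("scene",SL(p),54) for p in ((140,196),(350,270),(45,312),(268,408))])
print("tray corners scene",[onz("scene",SL(p),14) for p in ((280,55),(485,120))])
print("pink",onz("top",(325.5,269),8),onz("scene",(336.35,245.6),6))
pc=[(611,300),(692,293),(697,347),(616,355)]
print([onz("top",T(p),8) for p in pc])
print("pot",onz("top",(140,296),85),"bottle",onz("top",(326,158),120),"timer",onz("top",(502,292),50))
print("pink magazine",onz("top",TR((208,297)),24))
E
```

```text
handle ends [441.686 217.791  81.385] [451.701 125.914  80.097] [446.694 171.852  80.741] 92.43009073551345
win top [598.608 237.663  66.   ]
win top [607.413 139.143  66.   ]
win top [520.752 132.035  66.   ]
win top [510.021 229.694  66.   ]
win sc [597.621 239.891  66.   ]
win sc [609.689 141.225  66.   ]
win sc [513.46  130.041  66.   ]
win sc [501.386 227.927  66.   ]
knob top tri [ 490.524 -209.685   67.415] top@60 [ 487.942 -212.084   58.   ] scene@62 [ 485.921 -213.013   62.   ]
disp front base [ 425.946 -156.195   10.   ]
disp front base [ 429.773 -276.945   10.   ]
disp back [array([ 648.357, -150.007,    4.   ])] [array([ 645.756, -153.373,   54.   ]), array([ 647.551, -263.095,   54.   ]), array([ 562.694, -153.177,   54.   ]), array([ 564.009, -264.9  ,   54.   ])]
scene roof [array([ 575.358, -256.593,   54.   ]), array([ 573.386, -145.44 ,   54.   ]), array([ 653.621, -256.161,   54.   ]), array([ 657.756, -138.132,   54.   ])]
tray corners scene [array([ 430.736, -272.321,   14.   ]), array([ 427.241, -154.652,   14.   ])]
pink [531.174   1.885   8.   ] [531.223   2.816   6.   ]
[array([542.637,  23.564,   8.   ]), array([545.402, -17.257,   8.   ]), array([518.231, -19.233,   8.   ]), array([514.962,  21.547,   8.   ])]
pot [474.173 443.879  85.   ] bottle [789.076  -4.174 120.   ] timer [ 467.036 -424.836   50.   ]
pink magazine [ 539.439 -211.093   24.   ]
```

Request:
jog_arm:
  series:
    - [[2.9, -3.5, -0.5], [0, 0, -0.13], 2.8]
    - [[2.9, -3.5, -0.5], [0, 0, -0.13], 2.8]
    - [[2.9, -3.5, -0.5], [0, 0, -0.13], 2.8]
    - [[2.9, -3.5, -0.5], [0, 0, -0.13], 2.8]
    - [[2.9, -3.5, -0.5], [0, 0, -0.13], 2.8]
    - [[2.9, -3.5, -0.5], [0, 0, -0.13], 2.8]
    - [[2.9, -3.5, -0.5], [0, 0, -0.13], 2.8]
    - [[2.9, -3.5, -0.5], [0, 0, -0.13], 2.8]

```text
clock: 1.1
eef_pos: [447.6, 164.1, 186.2]
ee_rot: [0.684, 0.729, -0.002, -0.002]
force: [0.8, 0.7, 0.2]
grip_width: 0.327
```

```bash
cat > st.py <<'E'
from h import *
from scipy.spatial.transform import Rotation as Ro
s=bot.get_state(); M=Ro.from_quat(s["ee_rot"]).as_matrix()
print("t",s["clock"],"tcp",s["eef_pos"],"yawY",np.arctan2(M[1,1],M[0,1]),"tilt z",M[:,2],"F",s["force"],"grip",s["grip_width"]*85.4,"q",s["q"])
E
python3 st.py; python3 - <<'E'
from h import *
# bin base check from top picture corners (lid/hinge block)
f=lambda p:((p[0]+.5)/5-.5+195,(p[1]+.5)/5-.5+205)
for p in((115,488),(510,437),(460,65),(68,102)): print(onz("top",f(p),45),onz("top",f(p),5))
E
```

```text
t 1.1 tcp [447.632 164.112 186.173] yawY 0.06390648868198452 tilt z [-0.006 -0.001 -1.   ] F [0.751 0.69  0.193] grip 27.91808744095693 q [ 0.351  0.225 -0.135  1.217  0.001  1.857]
[454.495 267.066  45.   ] [452.772 274.921   5.   ]
[475.859  73.538  45.   ] [474.77   75.655   5.   ]
[658.91  95.3   45.  ] [663.248  98.063   5.   ]
[644.343 288.932  45.   ] [648.249 297.435   5.   ]
```

Request:
jog_arm:
  series:
    - [[0, 0.6, -3], [0, 0, 0.046], 2.8]
    - [[0, 0, -3], [0, 0, 0], 2.8]
    - [[0, 0, -1.5], [0, 0, 0], 2.8]
    - [[0, 0, 0], [0, 0, 0], 2.8]

```text
clock: 1.6
eef_pos: [448.8, 165.8, 107.3]
ee_rot: [0.67, 0.742, -0.004, -0.002]
force: [-1.0, -1.0, -0.2]
grip_width: 0.33
```

```bash
python3 st.py; python3 - <<'E'
from h import *
crop("scene",(360,170,480,260),6,"s1.png")
crop("top",(205,255,305,335),7,"t1.png")
E
```

```text
t 1.6 tcp [448.784 165.842 107.335] yawY 0.10191201514220939 tilt z [-0.009 -0.003 -1.   ] F [-1.009 -0.979 -0.191] grip 28.162309129531884 q [ 0.354  0.299 -0.257  1.024  0.001  1.822]
```

View pics/s1.png

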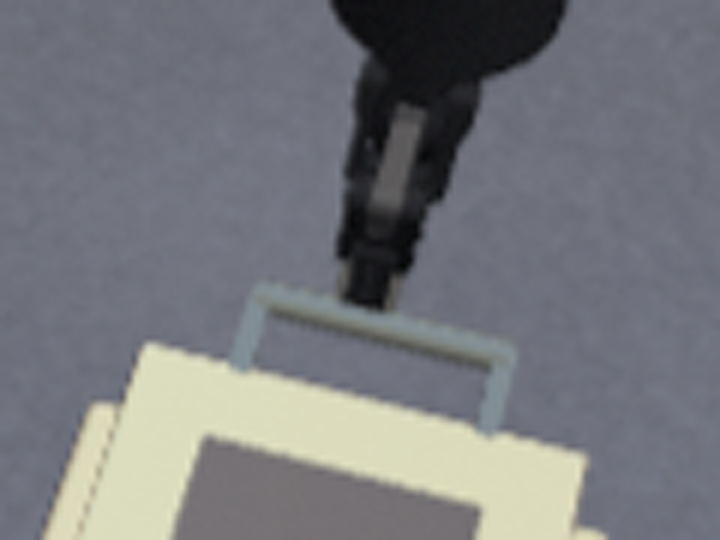

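View pics/t1.png

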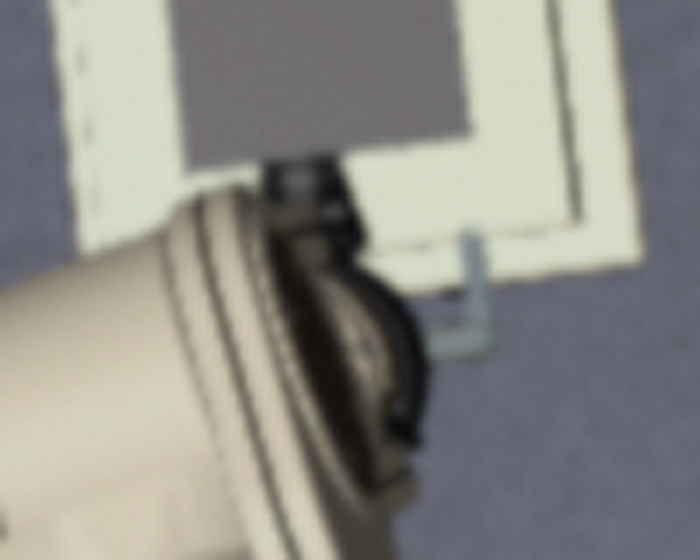

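Request:
jog_arm:
  series:
    - [[-0.1, 0.3, -1], [0, 0, 0], 2.8]
    - [[-0.1, 0.2, -1], [0, 0, 0], 2.8]
    - [[0, 0, -1], [0, 0, 0], 2.8]
    - [[0, 0, -0.8], [0, 0, 0], 2.8]
    - [[0, 0, 0], [0, 0, 0], 2.8]

```text
clock: 2.33
eef_pos: [448.7, 172.6, 69.8]
ee_rot: [0.67, 0.743, -0.001, -0.001]
force: [0.1, 0.6, 0.2]
grip_width: 0.33
```

```bash
python3 st.py; python3 - <<'E'
from h import *
crop("scene",(360,170,480,260),6,"s2.png")
E
```

```text
t 2.325 tcp [448.663 172.567  69.752] yawY 0.1030831784585966 tilt z [-0.003 -0.    -1.   ] F [0.138 0.585 0.204] grip 28.193412380478552 q [ 0.367  0.342 -0.308  0.923  0.001  1.834]
```

View pics/s2.png

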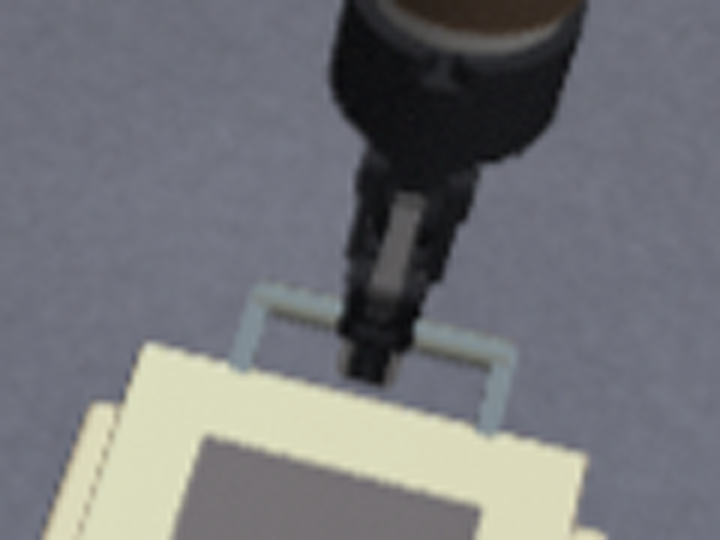

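Request:
jog_arm:
  series:
    - [[-0.1, 0, -0.7], [0, 0, 0], 2.8]
    - [[0, 0, 0], [0, 0, 0], 0.6]
    - [[0, 0, 0], [0, 0, 0], 0.6]
    - [[0, 0, 0], [0, 0, 0], 0.6]
    - [[0, 0, 0], [0, 0, 0], 0.6]

```text
clock: 3.0
eef_pos: [448.1, 172.7, 63.1]
ee_rot: [0.67, 0.743, -0.001, -0.001]
force: [-0.2, -0.1, -1.2]
grip_width: 0.112
```

```bash
python3 st.py
```

```text
t 3.0 tcp [448.059 172.667  63.076] yawY 0.10317648985476431 tilt z [-0.002  0.    -1.   ] F [-0.195 -0.059 -1.22 ] grip 9.568841288823922 q [ 0.367  0.349 -0.319  0.904  0.001  1.835]
```

```bash
cat > arc.py <<'E'
from h import *
import sys,json
a0,a1,n=float(sys.argv[1]),float(sys.argv[2]),int(sys.argv[3])
u=np.array([np.cos(.108),np.sin(.108),0]); p=lambda t:-192*np.cos(t)*u+np.array([0,0,192*np.sin(t)])
a=np.linspace(a0,a1,n+1); print(json.dumps([[[round(float(x)/10,2) for x in p(a[i+1])-p(a[i])],[0,0,0],.6] for i in range(n)]))
H=np.array([637,190.7,60]); g=bot.get_state()["eef_pos"]+[0,0,19]; d=g-H; h=d@u
print("ang now",np.arctan2(d[2],-h),"R",np.hypot(h,d[2]))
E
python3 arc.py 0.11 0.83 9
```

```text
[[[0.23, 0.02, 1.52], [0, 0, 0], 0.6], [[0.35, 0.04, 1.5], [0, 0, 0], 0.6], [[0.47, 0.05, 1.46], [0, 0, 0], 0.6], [[0.58, 0.06, 1.42], [0, 0, 0], 0.6], [[0.69, 0.07, 1.37], [0, 0, 0], 0.6], [[0.8, 0.09, 1.31], [0, 0, 0], 0.6], [[0.9, 0.1, 1.24], [0, 0, 0], 0.6], [[1.0, 0.11, 1.16], [0, 0, 0], 0.6], [[1.08, 0.12, 1.08], [0, 0, 0], 0.6]]
ang now 0.11580339893416906 R 191.06412216561932
```

Request:
jog_arm:
  series:
    - [[0.23, 0.02, 1.5], [0, 0, 0], 0.6]
    - [[0.35, 0.04, 1.5], [0, 0, 0], 0.6]
    - [[0.47, 0.05, 1.46], [0, 0, 0], 0.6]
    - [[0.58, 0.06, 1.42], [0, 0, 0], 0.6]
    - [[0, 0, 0], [0, 0, 0], 0.6]

```text
clock: 3.62
eef_pos: [463.2, 174.4, 120.8]
ee_rot: [0.67, 0.743, -0.002, -0.002]
force: [-0.8, -0.0, 2.1]
grip_width: 0.115
```

```bash
python3 st.py; python3 arc.py 0.42 1.06 8
```

```text
t 3.625 tcp [463.223 174.378 120.825] yawY 0.1036956139836703 tilt z [-0.007 -0.    -1.   ] F [-0.795 -0.044  2.052] grip 9.834953704106608 q [ 0.359  0.313 -0.197  1.067  0.002  1.826]
[[[0.68, 0.07, 1.38], [0, 0, 0], 0.6], [[0.78, 0.09, 1.32], [0, 0, 0], 0.6], [[0.89, 0.1, 1.25], [0, 0, 0], 0.6], [[0.98, 0.11, 1.17], [0, 0, 0], 0.6], [[1.07, 0.12, 1.09], [0, 0, 0], 0.6], [[1.16, 0.13, 1.0], [0, 0, 0], 0.6], [[1.23, 0.13, 0.91], [0, 0, 0], 0.6], [[1.3, 0.14, 0.8], [0, 0, 0], 0.6]]
ang now 0.4289776991053972 R 191.913308273706
```

Forces are small and the measured radius matches. Going on.

Request:
jog_arm:
  series:
    - [[0.68, 0.07, 1.38], [0, 0, 0], 0.6]
    - [[0.78, 0.09, 1.32], [0, 0, 0], 0.6]
    - [[0.89, 0.1, 1.25], [0, 0, 0], 0.6]
    - [[0.98, 0.11, 1.17], [0, 0, 0], 0.6]
    - [[1.07, 0.12, 1.09], [0, 0, 0], 0.6]
    - [[1.16, 0.13, 1.0], [0, 0, 0], 0.6]
    - [[1.23, 0.13, 0.91], [0, 0, 0], 0.6]
    - [[1.3, 0.14, 0.8], [0, 0, 0], 0.6]
    - [[0, 0, 0], [0, 0, 0], 0.6]

```text
clock: 4.75
eef_pos: [523.5, 181.1, 199.5]
ee_rot: [0.668, 0.744, -0.022, -0.019]
force: [-0.1, 0.3, -2.2]
grip_width: 0.111
```

```bash
python3 st.py; python3 arc.py 1.07 1.75 10
```

```text
t 4.75 tcp [523.538 181.089 199.547] yawY 0.1066999848574099 tilt z [-0.057 -0.007 -0.998] F [-0.058  0.326 -2.2  ] grip 9.504865921918737 q [0.327 0.408 0.156 1.375 0.012 1.79 ]
[[[1.16, 0.13, 0.59], [0, 0, 0], 0.6], [[1.2, 0.13, 0.51], [0, 0, 0], 0.6], [[1.23, 0.13, 0.42], [0, 0, 0], 0.6], [[1.25, 0.14, 0.34], [0, 0, 0], 0.6], [[1.27, 0.14, 0.25], [0, 0, 0], 0.6], [[1.29, 0.14, 0.17], [0, 0, 0], 0.6], [[1.3, 0.14, 0.08], [0, 0, 0], 0.6], [[1.3, 0.14, -0.01], [0, 0, 0], 0.6], [[1.29, 0.14, -0.1], [0, 0, 0], 0.6], [[1.28, 0.14, -0.19], [0, 0, 0], 0.6]]
ang now 0.948092586544594 R 195.18228414199592
```

```bash
sed -i 's/g=bot.get_state()\["eef_pos"\]+\[0,0,19\]/g=(lambda s:s["eef_pos"]-19*__import__("scipy.spatial.transform",fromlist=["Rotation"]).Rotation.from_quat(s["ee_rot"]).as_matrix()[:,2])(bot.get_state())/' arc.py; python3 arc.py 0.96 1.44 7
```

```text
[[[1.1, 0.12, 0.72], [0, 0, 0], 0.6], [[1.14, 0.12, 0.64], [0, 0, 0], 0.6], [[1.18, 0.13, 0.56], [0, 0, 0], 0.6], [[1.22, 0.13, 0.48], [0, 0, 0], 0.6], [[1.25, 0.14, 0.39], [0, 0, 0], 0.6], [[1.27, 0.14, 0.3], [0, 0, 0], 0.6], [[1.29, 0.14, 0.22], [0, 0, 0], 0.6]]
ang now 0.9525466804664282 R 194.5236637335538
```

Request:
jog_arm:
  series:
    - [[0, 0, 0], [0, -0.05, 0], 0.6]
    - [[1.1, 0.12, 0.66], [0, -0.01, 0], 0.6]
    - [[1.14, 0.12, 0.6], [0, -0.01, 0], 0.6]
    - [[1.18, 0.13, 0.52], [0, -0.01, 0], 0.6]
    - [[1.22, 0.13, 0.45], [0, -0.01, 0], 0.6]
    - [[0, 0, 0], [0, 0, 0], 0.6]

```text
clock: 5.5
eef_pos: [557.2, 184.7, 220.7]
ee_rot: [0.668, 0.744, -0.001, 0.006]
force: [0.4, 0.5, -2.2]
grip_width: 0.109
```

```bash
python3 st.py; python3 arc.py 1.2 1.75 9
```

```text
t 5.5 tcp [557.217 184.725 220.714] yawY 0.10835936735311964 tilt z [ 0.008 -0.009 -1.   ] F [ 0.384  0.474 -2.217] grip 9.343947623558348 q [ 0.326  0.416  0.225  1.375 -0.012  1.789]
[[[1.1, 0.12, 0.39], [0, 0, 0], 0.6], [[1.12, 0.12, 0.32], [0, 0, 0], 0.6], [[1.14, 0.12, 0.25], [0, 0, 0], 0.6], [[1.15, 0.12, 0.18], [0, 0, 0], 0.6], [[1.16, 0.13, 0.11], [0, 0, 0], 0.6], [[1.17, 0.13, 0.04], [0, 0, 0], 0.6], [[1.17, 0.13, -0.03], [0, 0, 0], 0.6], [[1.16, 0.13, -0.1], [0, 0, 0], 0.6], [[1.15, 0.13, -0.17], [0, 0, 0], 0.6]]
ang now 1.1514996324766766 R 196.75637604223994
```

Request:
jog_arm:
  series:
    - [[1.1, 0.12, 0.35], [0, 0, 0], 0.6]
    - [[1.12, 0.12, 0.3], [0, 0, 0], 0.6]
    - [[1.14, 0.12, 0.24], [0, 0, 0], 0.6]
    - [[1.15, 0.12, 0.17], [0, 0, 0], 0.6]
    - [[1.16, 0.13, 0.1], [0, 0, 0], 0.6]
    - [[1.17, 0.13, 0.04], [0, 0, 0], 0.6]
    - [[0, 0, 0], [0, 0, 0], 0.6]

```text
clock: 6.38
eef_pos: [618.6, 191.6, 239.6]
ee_rot: [0.667, 0.745, -0.004, 0.002]
force: [1.3, 0.1, -2.2]
grip_width: 0.113
```

```bash
python3 st.py; python3 arc.py 1.54 1.75 4
```

```text
t 6.375 tcp [618.632 191.563 239.57 ] yawY 0.10935521441897161 tilt z [-0.001 -0.008 -1.   ] F [ 1.259  0.09  -2.204] grip 9.616598742416334 q [ 0.304  0.55   0.487  1.511 -0.008  1.765]
[[[1.0, 0.11, 0.0], [0, 0, 0], 0.6], [[1.0, 0.11, -0.05], [0, 0, 0], 0.6], [[1.0, 0.11, -0.1], [0, 0, 0], 0.6], [[0.99, 0.11, -0.15], [0, 0, 0], 0.6]]
ang now 1.4797679519489308 R 199.3950905836262
```

Request:
jog_arm:
  series:
    - [[1.0, 0.11, 0.0], [0, 0, 0], 0.6]
    - [[1.0, 0.11, -0.05], [0, 0, 0], 0.6]
    - [[1.0, 0.11, -0.1], [0, 0, 0], 0.6]
    - [[0.9, 0.1, -0.13], [0, 0, 0], 0.6]
    - [[0, 0, 0], [0, 0, 0], 0.6]

```text
clock: 7.0
eef_pos: [656.3, 195.7, 240.6]
ee_rot: [0.667, 0.745, -0.003, 0.002]
force: [-0.8, 0.8, 1.7]
grip_width: 0.111
```

```bash
python3 st.py; python3 arc.py 1.69 1.75 1
```

```text
t 7.0 tcp [656.296 195.733 240.578] yawY 0.10942110738477659 tilt z [-0.001 -0.007 -1.   ] F [-0.822  0.773  1.688] grip 9.507247570586653 q [ 0.293  0.64   0.643  1.577 -0.007  1.754]
[[[1.13, 0.12, -0.17], [0, 0, 0], 0.6]]
ang now 1.6694619983982584 R 200.55324820434922
```

Request:
jog_arm:
  series:
    - [[0.8, 0.09, -0.15], [0, 0, 0], 0.6]
    - [[0.8, 0.09, -0.18], [0, 0, 0], 0.6]
    - [[0, 0, 0], [0, 0, 0], 0.6]

```text
clock: 7.38
eef_pos: [672.7, 197.6, 237.6]
ee_rot: [0.667, 0.745, -0.003, 0.002]
force: [-0.1, -0.9, 2.8]
grip_width: 0.113
```

```bash
python3 st.py; python3 arc.py 1.69 1.75 1
```

```text
t 7.375 tcp [672.737 197.611 237.613] yawY 0.10955147879892449 tilt z [-0.001 -0.007 -1.   ] F [-0.068 -0.863  2.794] grip 9.610005631210402 q [ 0.289  0.683  0.711  1.602 -0.007  1.75 ]
[[[1.13, 0.12, -0.17], [0, 0, 0], 0.6]]
ang now 1.753386667995751 R 199.93575786016808
```

Not yet any stop force; push a little further.

Request:
jog_arm:
  series:
    - [[0.5, 0.05, -0.12], [0, 0, 0], 0.6]
    - [[0.4, 0.04, -0.1], [0, 0, 0], 0.6]
    - [[0, 0, 0], [0, 0, 0], 0.6]

```text
clock: 7.75
eef_pos: [674.3, 197.7, 237.3]
ee_rot: [0.667, 0.745, -0.009, -0.003]
force: [0.8, -0.6, 2.3]
grip_width: 0.111
```

```bash
python3 st.py;  python3 - <<'E'
from h import *
crop("scene",(330,100,490,330),3,"s3.png")
E
```

```text
t 7.75 tcp [674.303 197.736 237.334] yawY 0.11043105958478458 tilt z [-0.017 -0.009 -1.   ] F [ 0.819 -0.611  2.35 ] grip 9.481808628638378 q [ 0.287  0.705  0.75   1.635 -0.004  1.747]
```

View pics/s3.png

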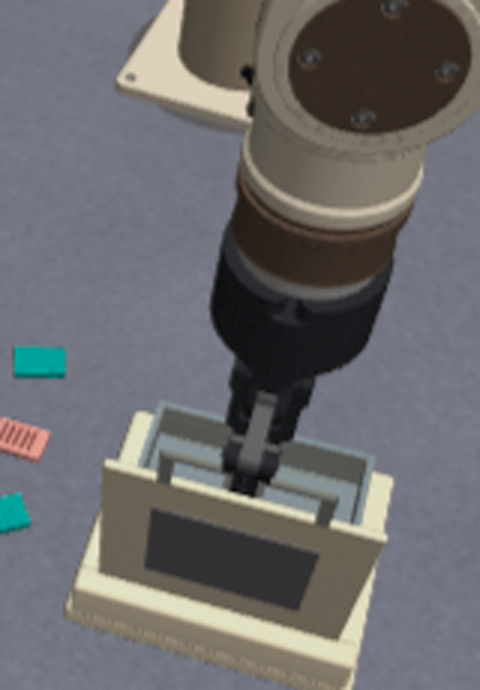

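```bash
cat > ang.py <<'E'
from h import *
u=np.array([np.cos(.108),np.sin(.108),0]);v=np.array([-u[1],u[0],0])
H=np.array([637,190.7,60])
def barpts(t,y): return H-192*np.cos(t)*u+192*np.sin(t)*np.array([0,0,1])+y*v
if __name__=="__main__":
    for t in(1.6,1.65,1.7,1.75,1.8): print(t,proj("scene",barpts(t,-41)),proj("scene",barpts(t,41)),proj("scene",barpts(t,-41)-34*(barpts(t,0)-H)/192))
E
python3 ang.py; python3 - <<'E'
from h import *
crop("scene",(360,230,470,330),7,"s4.png")
E
```

```text
1.6 [391.761 232.197] [440.926 244.865] [389.574 244.555]
1.65 [390.322 236.584] [439.802 249.441] [388.421 248.101]
1.7 [388.835 241.199] [438.607 254.246] [387.234 251.816]
1.75 [387.307 246.028] [437.344 259.265] [386.017 255.685]
1.8 [385.742 251.054] [436.018 264.48 ] [384.775 259.698]
```

View pics/s4.png

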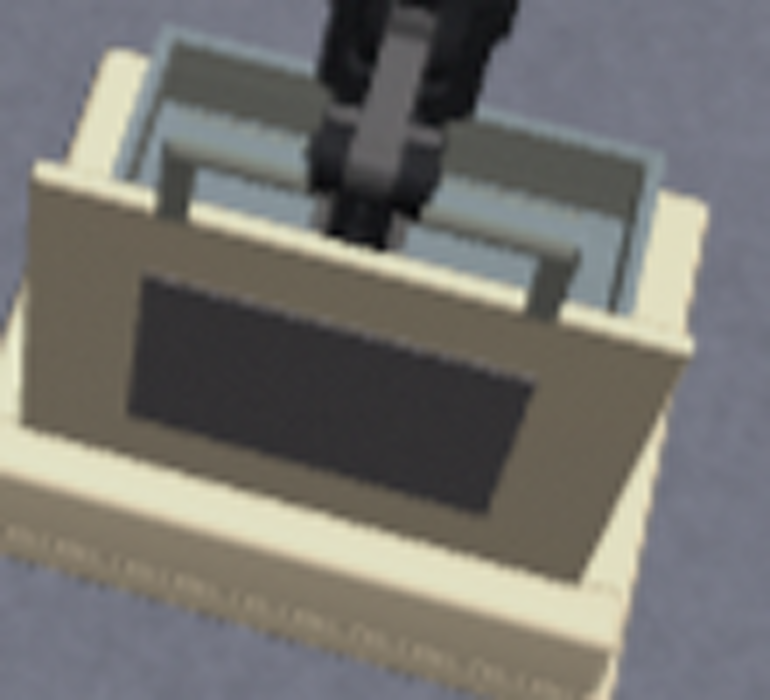

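Request:
jog_arm:
  series:
    - [[0.5, 0.05, -0.05], [0, 0, 0], 0.6]

```text
clock: 7.98
eef_pos: [674.7, 197.8, 237.2]
ee_rot: [0.667, 0.745, -0.013, -0.007]
force: [-24.7, -4.0, 13.9]
grip_width: 0.109
```

```bash
python3 st.py
```

```text
t 7.975 tcp [674.745 197.812 237.159] yawY 0.11086645152251985 tilt z [-0.027 -0.01  -1.   ] F [-24.676  -4.038  13.885] grip 9.313538471399994 q [ 0.286  0.717  0.772  1.654 -0.002  1.746]
```

Request:
jog_arm:
  series:
    - [[0, 0, 0], [0, -0.02, 0], 0.6]
    - [[0, 0, 0], [0, 0, 0], 3]
    - [[0, 0, 0], [0, 0, 0], 3]
    - [[0, 0, 0], [0, 0, 0], 3]
    - [[-0.1, 0, 1.5], [0, 0, 0], 3]
    - [[0, 0, 2], [0, 0, 0], 3]
    - [[0, 0, 1], [0, 0, 0], 3]

```text
clock: 8.85
eef_pos: [675.7, 197.8, 278.1]
ee_rot: [0.667, 0.745, -0.008, 0.0]
force: [0.1, 0.6, -0.7]
grip_width: 0.352
```

```bash
python3 st.py; python3 - <<'E'
from h import *
crop("scene",(330,120,490,330),3,"s5.png")
E
```

```text
t 8.85 tcp [675.712 197.782 278.095] yawY 0.11023574616081402 tilt z [-0.01  -0.012 -1.   ] F [ 0.054  0.614 -0.714] grip 30.08675327255818 q [ 0.288  0.717  0.877  1.743 -0.008  1.749]
```

View pics/s5.png

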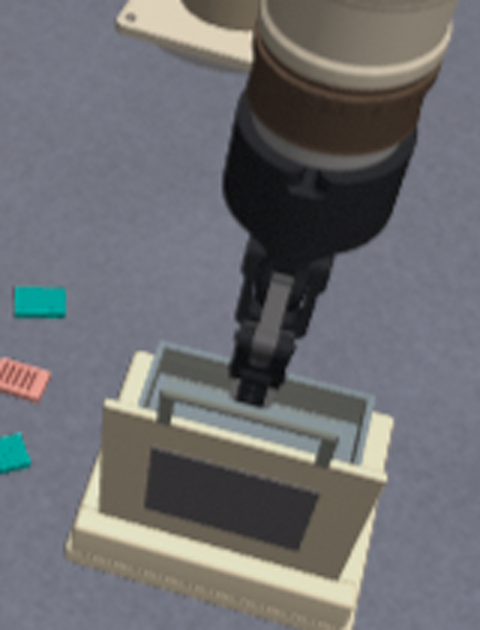

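Request:
jog_arm:
  series:
    - [[-2.5, -2, 0.3], [0, 0, 0.153], 5.5]
    - [[-2.5, -2, 0.2], [0, 0, 0.153], 5.5]
    - [[-2.5, -2.5, 0], [0, 0, 0.153], 5.5]
    - [[-2, -2.5, 0], [0, 0, 0.153], 5.5]
    - [[-2, -2.5, 0], [0, 0, 0.153], 5.5]
    - [[-1, -2.5, -1], [0, 0, 0.153], 5.5]
    - [[-1, -2.5, -2], [0, 0, 0.153], 5.5]
    - [[-0.5, -1.5, -3], [0, 0, 0.153], 5.5]
    - [[-0.5, -1.2, -3], [0, 0, 0.153], 5.5]
    - [[0, 0, -3], [0, 0, 0.153], 5.5]
    - [[0, 0, 0], [0, 0, 0], 5.5]

```text
clock: 10.28
eef_pos: [525.4, 0.1, 153.3]
ee_rot: [-0.059, 0.998, -0.005, 0.005]
force: [0.2, 0.4, 0.7]
grip_width: 0.645
```

```bash
python3 st.py; python3 - <<'E'
from h import *
s=crop("scene",(280,150,480,330),4,"s6.png")
t=snapshot("top")
for n,i in(("top",t),("scene",s)):
    cs,_=cv2.findContours(pink(i),0,2)
    for c in cs:
        if cv2.contourArea(c)>8:
            r=cv2.minAreaRect(c); print(n,cv2.contourArea(c),r,onz(n,r[0],6))
E
```

```text
t 10.275 tcp [525.434   0.05  153.309] yawY 1.6893413714238044 tilt z [ 0.011 -0.01  -1.   ] F [0.172 0.431 0.692] grip 55.08740202297927 q [ 0.006  0.328 -0.084  1.147 -0.01  -0.113]
scene 157.5 ((336.1999816894531, 245.90000915527344), (18.024980545043945, 10.435514450073242), 18.434947967529297) [532.181   2.869   6.   ]
```

View pics/s6.png

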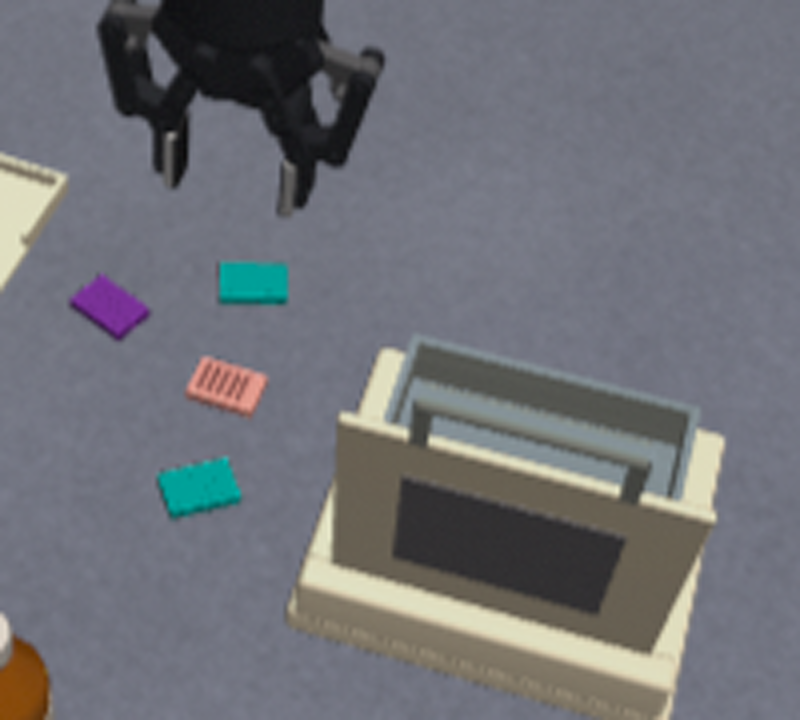

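Request:
jog_arm:
  series:
    - [[0.3, 0.1, -3], [0.01, 0.01, -0.045], 5.5]
    - [[0.3, 0.1, -3], [0, 0, 0], 5.5]
    - [[0, 0, -3], [0, 0, 0], 5.5]
    - [[0, 0, -1.5], [0, 0, 0], 5.5]
    - [[0, 0, 0], [0, 0, 0], 5.5]

```text
clock: 11.0
eef_pos: [543.1, 3.7, 58.0]
ee_rot: [-0.033, 0.999, -0.0, 0.013]
force: [-0.2, 0.5, -0.1]
grip_width: 0.644
```

```bash
python3 st.py; python3 - <<'E'
from h import *
s=crop("scene",(290,170,390,290),6,"s7.png")
E
```

```text
t 11.0 tcp [543.065   3.748  57.972] yawY 1.6363350677838926 tilt z [ 0.026  0.    -1.   ] F [-0.241  0.51  -0.142] grip 54.96561180382764 q [ 0.007  0.442 -0.186  0.916 -0.    -0.059]
```

View pics/s7.png

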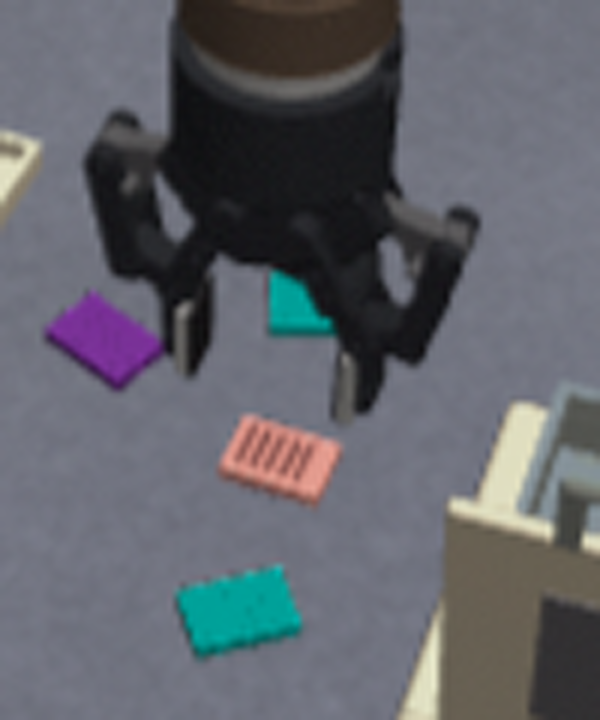

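Request:
jog_arm:
  series:
    - [[-0.6, -0.1, -1], [0, 0.02, 0.01], 5.5]
    - [[-0.6, 0, -1], [0, 0.006, 0], 5.5]
    - [[0, 0, -1], [0, 0, 0], 5.5]
    - [[0, 0, -0.7], [0, 0, 0], 5.5]
    - [[0, 0, 0], [0, 0, 0], 5.5]

```text
clock: 11.68
eef_pos: [532.7, 2.6, 21.9]
ee_rot: [-0.038, 0.999, 0.0, 0.002]
force: [1.2, 0.1, -0.1]
grip_width: 0.648
```

```bash
python3 st.py; python3 - <<'E'
from h import *
s=crop("scene",(290,170,390,290),6,"s8.png")
E
```

```text
t 11.675 tcp [532.704   2.639  21.912] yawY 1.6464920653607855 tilt z [ 0.005  0.    -1.   ] F [ 1.215  0.056 -0.149] grip 55.340394213870425 q [ 0.005  0.485 -0.229  0.852  0.    -0.071]
```

View pics/s8.png

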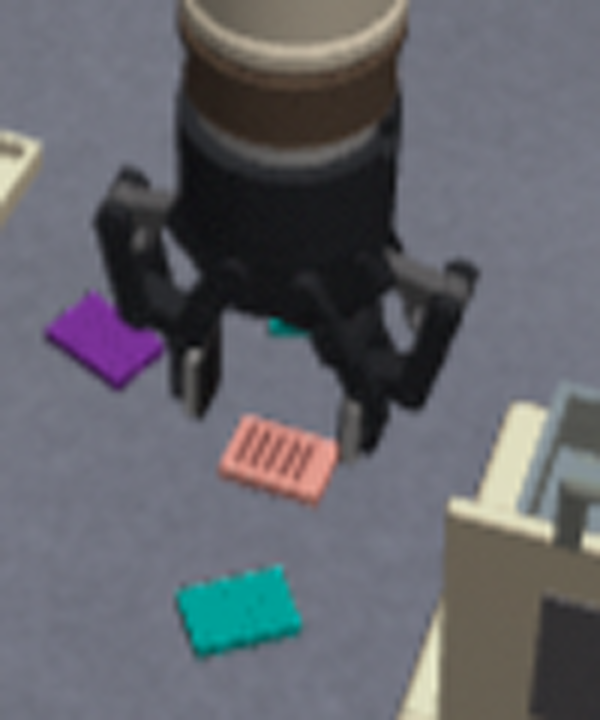

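Request:
jog_arm:
  series:
    - [[-0.1, 0, -0.8], [0, 0.005, 0], 5.4]
    - [[0, 0, -0.7], [0, 0, 0], 5.4]
    - [[0, 0, -0.5], [0, 0, 0], 5.4]
    - [[0, 0, 0], [0, 0, 0], 5.4]

```text
clock: 12.22
eef_pos: [532.4, 2.7, 1.1]
ee_rot: [-0.038, 0.999, 0.0, 0.0]
force: [-0.1, 0.6, 0.2]
grip_width: 0.632
```

```bash
python3 st.py
```

```text
t 12.225 tcp [532.395   2.659   1.144] yawY 1.6464246423943534 tilt z [ 0.001  0.    -1.   ] F [-0.123  0.648  0.207] grip 54.00568143954229 q [ 0.005  0.515 -0.245  0.81   0.    -0.071]
```

Request:
jog_arm:
  series:
    - [[0, 0, 0], [0, 0, 0], 3.7]
    - [[0, 0, 0], [0, 0, 0], 3.7]
    - [[0, 0, 0], [0, 0, 0], 3.7]
    - [[0, 0, 0], [0, 0, 0], 3.7]
    - [[0, 0, 1], [0, 0, 0], 3.7]
    - [[0, 0, 2], [0, 0, 0], 3.7]
    - [[0, 0, 2], [0, 0, 0], 3.7]
    - [[0, 0, 0], [0, 0, 0], 3.7]

```text
clock: 13.22
eef_pos: [533.2, 2.7, 54.9]
ee_rot: [-0.038, 0.999, 0.0, 0.001]
force: [0.4, -0.5, -0.2]
grip_width: 0.449
```

```bash
python3 st.py; python3 - <<'E'
from h import *
s=crop("scene",(290,170,390,290),6,"s9.png")
E
```

```text
t 13.225 tcp [533.169   2.66   54.927] yawY 1.6464668635028703 tilt z [ 0.003  0.    -1.   ] F [ 0.387 -0.463 -0.241] grip 38.323401222091015 q [ 0.005  0.445 -0.191  0.932  0.    -0.071]
```

View pics/s9.png

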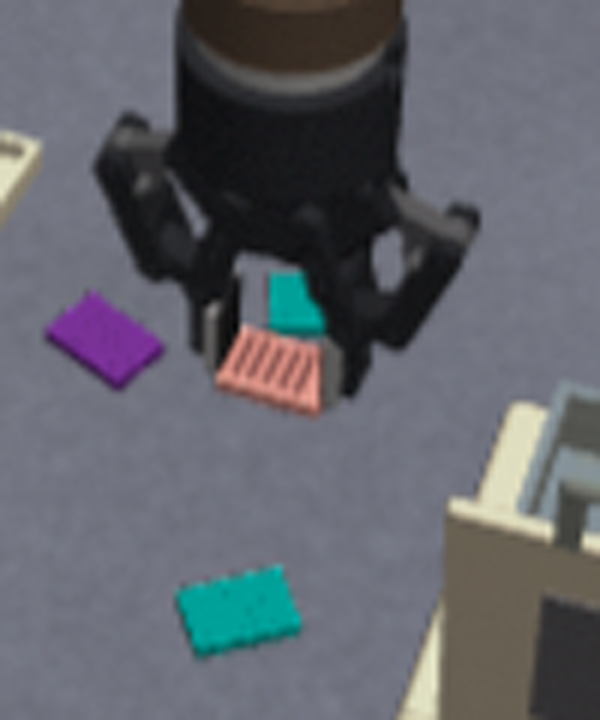

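```bash
python3 - <<'E'
from h import *
f=lambda p:((p[0]+.5)/4-.5+280,(p[1]+.5)/4-.5+150)
a=onz("scene",f((415,338)),56);b=onz("scene",f((697,408)),56);print(a,b,np.linalg.norm(b-a),(a+b)/2,np.arctan2(-(b-a)[0],(b-a)[1]))
u=np.array([np.cos(.108),np.sin(.108),0]);print("centre",(a+b)/2+77.5*u)
E
```

```text
[493.598  99.152  56.   ] [474.646 253.76   56.   ] 155.76476934027994 [484.122 176.456  56.   ] 0.12197127101968754
centre [561.17 184.81  56.  ]
```

Request:
jog_arm:
  series:
    - [[0, 0, 3], [0, 0, 0], 3.7]
    - [[0, 1, 3], [0, 0, -0.15], 3.7]
    - [[0, 2.5, 1], [0, 0, -0.15], 3.7]
    - [[0, 2.5, 0], [0, 0, -0.15], 3.7]
    - [[0, 2.5, 0], [0, 0, -0.15], 3.7]
    - [[0.2, 2.5, 0], [0, 0, -0.15], 3.7]
    - [[0.3, 2.5, 0], [0, 0, -0.15], 3.7]
    - [[0.3, 2.5, 0], [0, 0, -0.15], 3.7]
    - [[0.3, 2.5, 0], [0, 0, -0.15], 3.7]
    - [[0.3, 2.2, 0], [0, 0, -0.15], 3.7]
    - [[0.3, 1, 0], [0, 0, -0.15], 3.7]
    - [[0, 0, 0], [0, 0, 0], 3.7]

```text
clock: 14.78
eef_pos: [541.6, 224.7, 113.1]
ee_rot: [0.672, 0.74, -0.002, -0.007]
force: [-0.4, -0.5, 0.9]
grip_width: 0.453
```

```bash
python3 st.py; python3 - <<'E'
from h import *
s=crop("scene",(350,150,480,330),4,"s10.png")
E
```

```text
t 14.775 tcp [541.591 224.733 113.126] yawY 0.09644660640376823 tilt z [-0.013  0.007 -1.   ] F [-0.428 -0.479  0.86 ] grip 38.650013503633744 q [0.388 0.49  0.053 1.144 0.011 1.862]
```

View pics/s10.png

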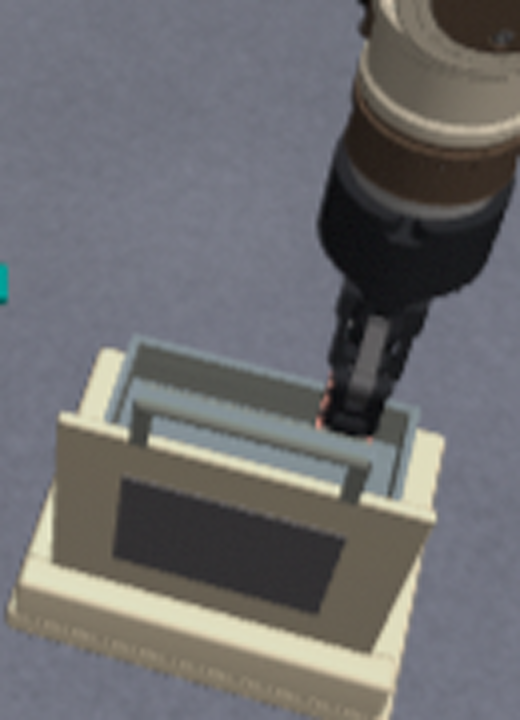

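Request:
jog_arm:
  series:
    - [[0.6, 0.5, 0], [-0.007, -0.013, 0.017], 3.7]
    - [[0.6, 0.4, 0], [0, 0, 0], 3.7]
    - [[0, 0, 0], [0, 0, 0], 3.7]

```text
clock: 15.2
eef_pos: [553.9, 232.4, 112.5]
ee_rot: [0.665, 0.747, -0.001, 0.0]
force: [-0.4, 0.5, -0.6]
grip_width: 0.452
```

```bash
python3 st.py
```

```text
t 15.2 tcp [553.928 232.378 112.529] yawY 0.11649680441556885 tilt z [-0.    -0.002 -1.   ] F [-0.387  0.507 -0.559] grip 38.61268987697471 q [ 0.398  0.51   0.087  1.148 -0.001  1.852]
```

Request:
jog_arm:
  series:
    - [[0, 0, -1.5], [0, 0, 0], 3.7]
    - [[0, 0, -1.5], [0, 0, 0], 3.7]
    - [[0, 0, -1.5], [0, 0, 0], 3.7]
    - [[0, 0, -1.5], [0, 0, 0], 3.7]
    - [[0, 0, -1], [0, 0, 0], 3.7]
    - [[0, 0, 0], [0, 0, 0], 3.7]

```text
clock: 15.95
eef_pos: [552.2, 231.0, 35.6]
ee_rot: [0.665, 0.747, -0.003, -0.0]
force: [-0.5, -0.3, 0.2]
grip_width: 0.455
```

```bash
python3 st.py
```

```text
t 15.95 tcp [552.189 231.039  35.627] yawY 0.11630399559448089 tilt z [-0.004 -0.003 -1.   ] F [-0.519 -0.288  0.205] grip 38.83059771025837 q [ 0.397  0.583 -0.01   0.983 -0.002  1.852]
```

Request:
jog_arm:
  series:
    - [[0.1, 0.1, -0.4], [0, 0, 0], 3.7]
    - [[0, 0, -0.3], [0, 0, 0], 3.7]

```text
clock: 16.2
eef_pos: [554.2, 232.5, 29.2]
ee_rot: [0.665, 0.747, -0.002, 0.0]
force: [0.3, -0.2, -0.0]
grip_width: 0.452
```

```bash
python3 st.py
```

```text
t 16.2 tcp [554.202 232.52   29.244] yawY 0.11632842763824246 tilt z [-0.002 -0.003 -1.   ] F [ 0.302 -0.232 -0.044] grip 38.641539830507234 q [ 0.398  0.593 -0.012  0.97  -0.002  1.853]
```

Request:
jog_arm:
  series:
    - [[0, 0, -0.2], [0, 0, 0], 3.7]
    - [[0, 0, -0.1], [0, 0, 0], 3.7]

```text
clock: 16.45
eef_pos: [554.6, 232.7, 26.7]
ee_rot: [0.665, 0.747, -0.001, 0.0]
force: [-2.1, -1.8, 3.9]
grip_width: 0.449
```

```bash
python3 st.py
```

```text
t 16.45 tcp [554.562 232.732  26.707] yawY 0.11636306923619905 tilt z [-0.001 -0.002 -1.   ] F [-2.135 -1.795  3.867] grip 38.36714181191228 q [ 0.398  0.595 -0.014  0.963 -0.002  1.853]
```

Request:
jog_arm:
  series:
    - [[0, 0, 0], [0, 0, 0], 5.3]
    - [[0, 0, 0], [0, 0, 0], 5.3]
    - [[0, 0, 0], [0, 0, 0], 5.3]
    - [[0, 0, 1], [0, 0, 0], 5.3]
    - [[0, 0, 2.5], [0, 0, 0], 5.3]
    - [[-1, -1, 4], [0, 0, 0], 5.3]
    - [[-1, -4, 3], [0, 0, 0], 5.3]
    - [[-1, -5, 1], [0, 0, 0], 5.3]
    - [[-1, -5, 0], [0, 0, 0], 4]
    - [[-1, -5, 0], [0, 0, 0], 3.2]
    - [[-0.5, -5, 0], [0, 0, 0], 3.2]
    - [[0, 0, 0], [0, 0, 0], 3.2]

```text
clock: 17.95
eef_pos: [500.1, -23.1, 153.1]
ee_rot: [0.664, 0.748, 0.003, 0.005]
force: [-0.1, 0.3, -0.6]
grip_width: 0.377
```

```bash
python3 st.py; python3 - <<'E'
from h import *
s=crop("top",(200,205,440,325),3,"t10.png")
E
```

```text
t 17.95 tcp [500.136 -23.15  153.061] yawY 0.11905611535641183 tilt z [ 0.012 -0.002 -1.   ] F [-0.072  0.285 -0.581] grip 32.207925777954515 q [-0.045  0.281 -0.151  1.127 -0.001  1.406]
```

View pics/t10.png

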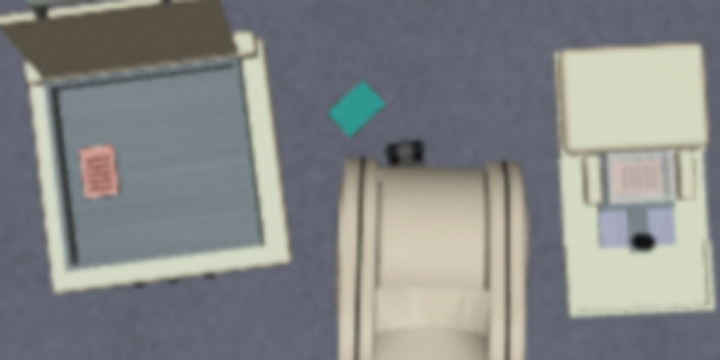

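```bash
python3 - <<'E'
from h import *
f=lambda p:((p[0]+.5)/3-.5+200,(p[1]+.5)/3-.5+205)
print("cass",onz("top",f((99.5,171)),33))
print("floor near corners",onz("top",f((75,266)),25),onz("top",f((263,244)),25))
print("knob",onz("top",f((643,242)),58))
E
```

```text
cass [553.202 230.925  33.   ]
floor near corners [475.229 253.264  25.   ] [490.561  97.363  25.   ]
knob [ 487.156 -211.097   58.   ]
```

Request:
jog_arm:
  series:
    - [[0, -4, 0], [0, 0.01, -0.05], 3.2]
    - [[0, -5, 0], [0, 0, -0.05], 3.2]
    - [[-0.3, -5, 0], [0, 0, 0], 3.2]
    - [[-0.3, -4, -1], [0, 0, 0], 3.2]
    - [[0, 0, -1], [0, 0, 0], 3.2]
    - [[0, 0, 0], [0, 0, 0], 3.2]

```text
clock: 18.75
eef_pos: [499.2, -198.6, 135.2]
ee_rot: [0.696, 0.718, 0.003, 0.003]
force: [-0.3, -0.2, 0.1]
grip_width: 0.369
```

```bash
python3 st.py; python3 - <<'E'
from h import *
s=crop("scene",(200,130,330,260),5,"s11.png")
E
```

```text
t 18.75 tcp [ 499.163 -198.633  135.16 ] yawY 0.031077175541938177 tilt z [ 0.008  0.    -1.   ] F [-0.257 -0.229  0.078] grip 31.484700262805745 q [-0.381  0.368 -0.077  1.119  0.004  1.159]
```

View pics/s11.png

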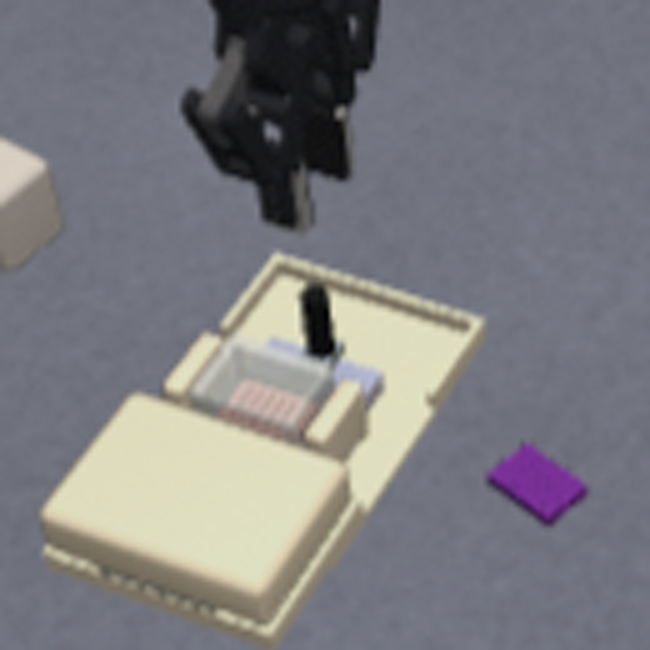

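Request:
jog_arm:
  series:
    - [[-0.3, -0.3, 0], [0, 0, 0.174], 3.2]
    - [[-0.3, -0.3, 0], [0, 0, 0.174], 3.2]
    - [[-0.3, -0.3, 0], [0, 0, 0.174], 3.2]
    - [[-0.3, -0.3, 0], [0, 0, 0.174], 3.2]
    - [[0, 0, 0], [0, 0, 0.174], 3.2]
    - [[0, 0, 0], [0, 0, 0.174], 3.2]
    - [[0, 0, 0], [0, 0, 0.174], 3.2]
    - [[0, 0, 0], [0, 0, 0.174], 3.2]
    - [[0, 0, 0], [0, 0, 0.17], 3.2]
    - [[0, 0, 0], [0, 0, 0], 3.2]

```text
clock: 20.05
eef_pos: [494.3, -194.0, 142.0]
ee_rot: [-0.05, 0.999, 0.007, 0.003]
force: [0.1, -0.4, 0.3]
grip_width: 0.371
```

```bash
python3 st.py
```

```text
t 20.05 tcp [ 494.316 -193.986  142.011] yawY 1.6717932984051886 tilt z [ 0.005  0.013 -1.   ] F [ 0.125 -0.398  0.308] grip 31.663525601974598 q [-0.382  0.357 -0.074  1.141  0.014 -0.483]
```

Request:
jog_arm:
  series:
    - [[-0.4, -0.9, -1], [-0.013, 0.005, -0.079], 3.2]
    - [[-0.3, -0.9, -1], [0, 0, 0], 3.2]
    - [[0, 0, -2], [0, 0, 0], 3.2]
    - [[0, 0, -1], [0, 0, 0], 3.2]
    - [[0, 0, 0], [0, 0, 0], 3.2]

```text
clock: 20.68
eef_pos: [488.7, -210.1, 91.8]
ee_rot: [-0.01, 1.0, -0.0, 0.002]
force: [-0.3, -0.3, -0.2]
grip_width: 0.371
```

```bash
python3 st.py
```

```text
t 20.675 tcp [ 488.727 -210.085   91.806] yawY 1.59003202814867 tilt z [ 0.003 -0.    -1.   ] F [-0.323 -0.252 -0.239] grip 31.690725683947505 q [-0.407  0.402 -0.149  1.017  0.001 -0.426]
```

Request:
jog_arm:
  series:
    - [[-0.1, -0.1, -1.5], [0, 0, 0], 3.2]
    - [[-0.1, -0.1, -1.5], [0, 0, 0], 3.2]
    - [[0, 0, -1.5], [0, 0, 0], 3.2]
    - [[0, 0, -0.9], [0, 0, 0], 3.2]
    - [[0, 0, 0], [0, 0, 0], 3.2]

```text
clock: 21.3
eef_pos: [486.8, -212.3, 34.4]
ee_rot: [-0.01, 1.0, -0.0, 0.002]
force: [0.3, 0.3, 0.6]
grip_width: 0.379
```

```bash
python3 st.py; python3 - <<'E'
from h import *
s=crop("scene",(200,130,330,260),5,"s12.png")
E
```

```text
t 21.3 tcp [ 486.753 -212.298   34.397] yawY 1.589873327802381 tilt z [ 0.004 -0.    -1.   ] F [0.316 0.28  0.563] grip 32.325056316539204 q [-0.412  0.466 -0.22   0.88   0.001 -0.431]
```

View pics/s12.png

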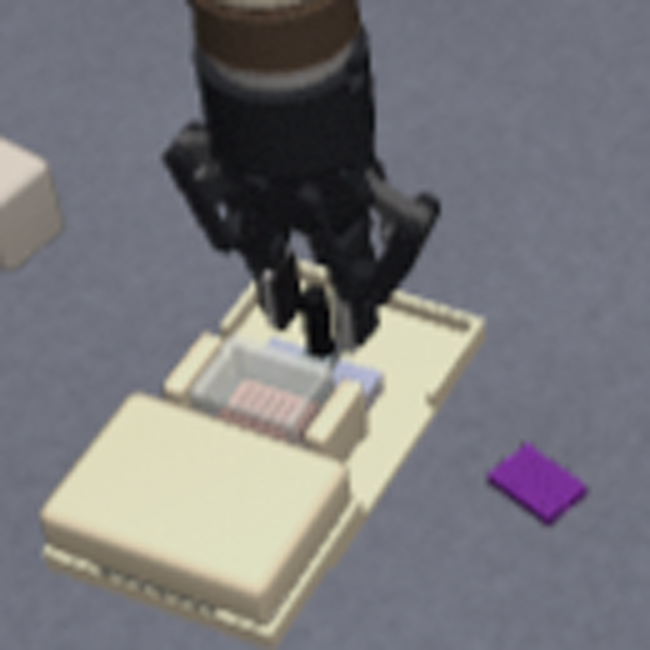

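Knob sits between the fingers. Close on it and start the pull.

Request:
jog_arm:
  series:
    - [[0, 0, 0], [0, 0, 0], 0.8]
    - [[0, 0, 0], [0, 0, 0], 0.8]
    - [[0, 0, 0], [0, 0, 0], 0.8]
    - [[0, 0, 0], [0, 0, 0], 0.8]
    - [[-1, -0.02, 0], [0, 0, 0], 0.8]
    - [[-1, -0.02, 0], [0, 0, 0], 0.8]
    - [[-1, -0.02, 0], [0, 0, 0], 0.8]

```text
clock: 22.22
eef_pos: [463.7, -213.5, 35.5]
ee_rot: [-0.011, 1.0, -0.001, 0.01]
force: [7.9, 0.3, -9.2]
grip_width: 0.139
```

```bash
python3 st.py
```

```text
t 22.225 tcp [ 463.701 -213.455   35.496] yawY 1.592155440423223 tilt z [ 0.019 -0.001 -1.   ] F [ 7.944  0.273 -9.228] grip 11.847029578347307 q [-0.436  0.422 -0.292  0.839  0.007 -0.457]
```

Request:
jog_arm:
  series:
    - [[-1.2, -0.02, -0.1], [0, 0.015, 0], 0.8]
    - [[-1.2, -0.02, -0.05], [0, 0.005, 0], 0.8]
    - [[-1.2, -0.02, -0.05], [0, 0.005, 0], 0.8]
    - [[-1.2, -0.02, -0.05], [0, 0.005, 0], 0.8]
    - [[-1.2, -0.02, -0.05], [0, 0.005, 0], 0.8]

```text
clock: 22.85
eef_pos: [420.7, -214.8, 35.5]
ee_rot: [-0.013, 1.0, -0.0, 0.011]
force: [9.5, 1.2, -11.4]
grip_width: 0.142
```

```bash
python3 st.py
```

```text
t 22.85 tcp [ 420.657 -214.841   35.485] yawY 1.5974811997253902 tilt z [ 0.022  0.    -1.   ] F [  9.53    1.199 -11.398] grip 12.112096268133548 q [-0.479  0.36  -0.394  0.797  0.01  -0.505]
```

Request:
jog_arm:
  series:
    - [[-1.2, -0.02, -0.05], [0, 0.01, 0], 0.8]
    - [[-1.2, -0.02, -0.05], [0, 0.005, 0], 0.8]
    - [[-0.8, -0.02, -0.05], [0, 0.005, 0], 0.8]

```text
clock: 23.22
eef_pos: [401.7, -215.5, 35.6]
ee_rot: [-0.015, 1.0, 0.001, 0.015]
force: [19.9, 2.6, -20.6]
grip_width: 0.142
```

```bash
python3 st.py
```

```text
t 23.225 tcp [ 401.657 -215.469   35.572] yawY 1.6016792996050144 tilt z [ 0.031  0.003 -1.   ] F [ 19.877   2.552 -20.643] grip 12.148227364055137 q [-0.504  0.329 -0.443  0.773  0.017 -0.534]
```

Force is up to 20 N at about 85 mm of travel. One more push to confirm the stop, then picture.

Request:
jog_arm:
  series:
    - [[-0.8, -0.02, -0.05], [0, 0.01, 0], 0.8]
    - [[-0.8, -0.02, -0.05], [0, 0.01, 0], 0.8]

```text
clock: 23.48
eef_pos: [401.8, -215.4, 35.6]
ee_rot: [-0.018, 1.0, 0.003, 0.022]
force: [23.4, 4.9, -23.9]
grip_width: 0.14
```

```bash
python3 st.py; python3 - <<'E'
from h import *
s=crop("scene",(200,130,330,260),5,"s13.png")
E
```

```text
t 23.475 tcp [ 401.786 -215.427   35.581] yawY 1.6072571798134452 tilt z [ 0.044  0.007 -0.999] F [ 23.402   4.944 -23.939] grip 11.94639016812003 q [-0.51   0.323 -0.452  0.76   0.027 -0.546]
```

View pics/s13.png

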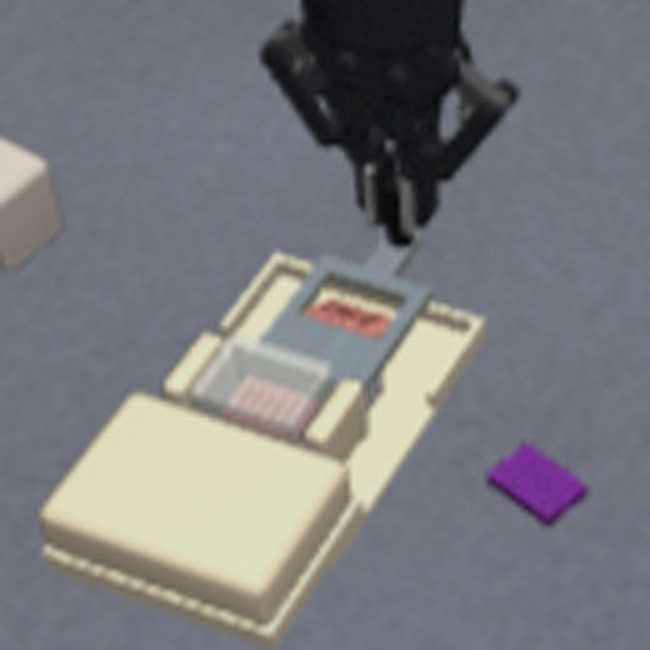

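Request:
jog_arm:
  series:
    - [[0, 0, 0], [0, 0, 0], 3.4]
    - [[0, 0, 0], [0, 0, 0], 3.4]
    - [[0, 0, 0.5], [0, 0.02, 0], 4]
    - [[0, 0, 2], [0, 0.02, 0], 5.5]
    - [[0, 0, 2], [-0.007, 0, -0.01], 5.5]
    - [[0, 0, 2], [0, 0, 0], 5.5]
    - [[0, 0, 1], [0, 0, 0], 5.5]
    - [[0, 0, 0], [0, 0, 0], 5.5]
    - [[0, 0, 0], [0, 0, 0], 5.5]
    - [[0, 0, 0], [0, 0, 0], 5.5]

```text
clock: 24.78
eef_pos: [397.0, -214.9, 112.8]
ee_rot: [-0.012, 1.0, 0.0, -0.001]
force: [0.4, -0.4, 0.6]
grip_width: 0.646
```

```bash
python3 st.py; cat > tray.py <<'E'
from h import *
import sys
s=snapshot("scene");t=snapshot("top")
crop("scene",(200,130,330,260),5,sys.argv[1],s)
c0=np.array([458.5,-213.1])
for n,i in(("top",t),("scene",s)):
    m=pink(i,(0,90,120)); cs,_=cv2.findContours(m,0,2)
    for c in cs:
        if cv2.contourArea(c)>8:
            r=cv2.minAreaRect(c); p=[onz(n,q,12)[:2] for q in cv2.boxPoints(r)]
            print(n,cv2.contourArea(c),onz(n,r[0],11),r[1:], "corners",np.array(p).round(1).tolist())
E
python3 tray.py s14.png
```

```text
t 24.775 tcp [ 396.958 -214.874  112.83 ] yawY 1.5948812082771107 tilt z [-0.002  0.    -1.   ] F [ 0.41  -0.43   0.574] grip 55.164269253425104 q [-0.496  0.239 -0.324  1.009 -0.001 -0.52 ]
top 45.5 [ 459.747 -215.346   11.   ] ((6.0, 10.0), 90.0) corners [[467.5, -202.9], [467.0, -227.9], [452.1, -227.4], [452.6, -202.5]]
scene 73.5 [ 462.416 -208.917   11.   ] ((13.28156566619873, 8.538147926330566), 18.434947967529297) corners [[477.4, -222.3], [449.6, -230.5], [449.0, -194.3], [476.6, -186.7]]
```

View pics/s14.png

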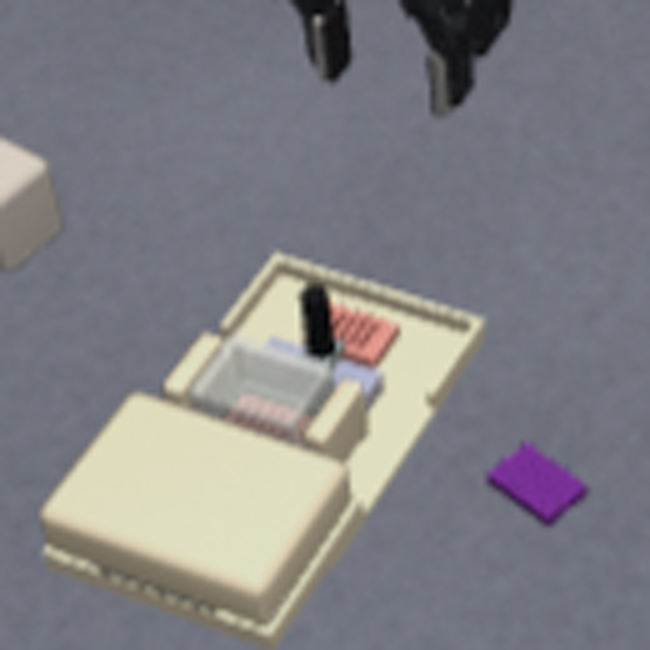

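```bash
python3 - <<'E'
from h import *
f=lambda p:((p[0]+.5)/5-.5+200,(p[1]+.5)/5-.5+130)
print([onz("scene",f(p),12)[:2] for p in ((399,328),(373,358),(338,303))])
crop("top",(380,255,450,315),8,"t11.png")
E
```

```text
[array([ 449.136, -192.205]), array([ 473.106, -193.771]), array([ 446.789, -228.881])]
```

View pics/t11.png

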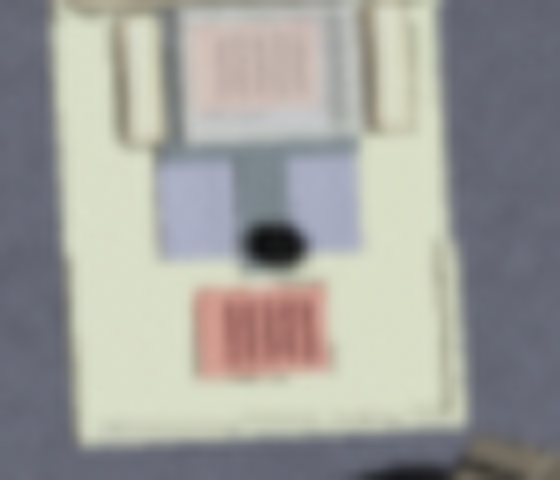

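```bash
python3 - <<'E'
from h import *
f=lambda p:((p[0]+.5)/8-.5+380,(p[1]+.5)/8-.5+255)
P=[onz("top",f(p),12)[:2] for p in ((196,290),(326,284),(329,373),(197,379))]
print(P,np.mean(P,0))
E
```

```text
[array([ 473.086, -193.274]), array([ 474.222, -233.835]), array([ 446.559, -233.959]), array([ 445.429, -192.825])] [ 459.824 -213.473]
```

Request:
jog_arm:
  series:
    - [[2, 0, 0], [0, 0, 0], 5.4]
    - [[2, 0, 0], [0, 0, 0], 5.4]
    - [[1.2, 0.05, -1], [0, 0, 0], 5.4]
    - [[0.8, 0.05, -2], [0, 0, 0], 5.4]
    - [[0, 0, -1.5], [0, 0, 0], 5.4]
    - [[0, 0, -0.5], [0, 0, 0], 5.4]
    - [[0, 0, 0], [0, 0, 0], 5.4]

```text
clock: 25.8
eef_pos: [456.9, -212.8, 57.6]
ee_rot: [-0.012, 1.0, 0.001, -0.004]
force: [0.1, 0.4, 0.2]
grip_width: 0.63
```

```bash
python3 st.py
```

```text
t 25.8 tcp [ 456.934 -212.819   57.602] yawY 1.5948175713403534 tilt z [-0.007  0.002 -1.   ] F [0.099 0.404 0.215] grip 53.802356920589354 q [-0.435  0.4   -0.256  0.922 -0.001 -0.459]
```

Request:
jog_arm:
  series:
    - [[0.2, -0.05, -1.3], [0, -0.007, 0], 5.4]
    - [[0.1, 0, -1.3], [0, 0, 0], 5.4]
    - [[0, 0, -1.2], [0, 0, 0], 5.4]
    - [[0, 0, -0.7], [0, 0, 0], 5.4]
    - [[0, 0, 0], [0, 0, 0], 5.4]

```text
clock: 26.42
eef_pos: [460.7, -213.9, 12.0]
ee_rot: [-0.012, 1.0, 0.001, 0.001]
force: [0.1, 0.1, 0.2]
grip_width: 0.633
```

```bash
python3 st.py; python3 tray.py s15.png
```

```text
t 26.425 tcp [ 460.699 -213.921   11.981] yawY 1.5943759928417192 tilt z [ 0.002  0.001 -1.   ] F [0.146 0.079 0.19 ] grip 54.01611888747161 q [-0.436  0.462 -0.304  0.804  0.002 -0.459]
scene 67.0 [ 462.788 -209.939   11.   ] ((12.087728500366211, 8.653715133666992), 15.945395469665527) corners [[478.8, -220.9], [450.6, -230.2], [448.3, -197.8], [476.3, -189.0]]
```

View pics/s15.png

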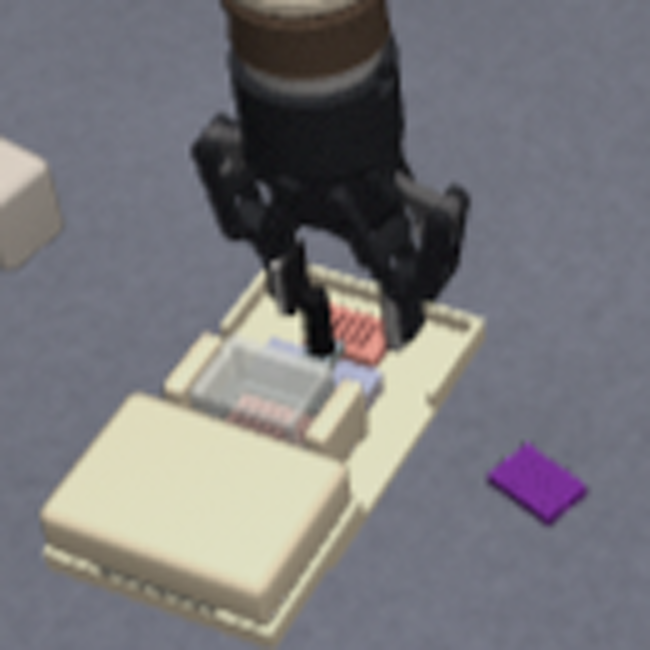

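Centred over the cassette. Lower 7 mm and grip.

Request:
jog_arm:
  series:
    - [[-0.05, 0, -0.4], [0, 0, 0], 5.4]
    - [[0, 0, -0.3], [0, 0, 0], 5.4]
    - [[0, 0, 0], [0, 0, 0], 3.7]
    - [[0, 0, 0], [0, 0, 0], 3.7]
    - [[0, 0, 0], [0, 0, 0], 3.7]
    - [[0, 0, 0], [0, 0, 0], 3.7]
    - [[0, 0, 1], [0, 0, 0], 3.7]
    - [[0, 0, 2], [0, 0, 0], 3.7]
    - [[0, 0, 3], [0, 0, 0], 3.7]
    - [[0, 0, 3], [0, 0, 0], 3.7]
    - [[0, 0, 2], [0, 0, 0], 3.7]
    - [[0, 0, 0], [0, 0, 0], 3.7]

```text
clock: 28.02
eef_pos: [461.4, -214.5, 122.6]
ee_rot: [-0.012, 1.0, -0.001, 0.003]
force: [0.3, 0.2, -0.6]
grip_width: 0.453
```

```bash
python3 st.py; python3 tray.py s16.png
```

```text
t 28.025 tcp [ 461.427 -214.47   122.602] yawY 1.5944029160224342 tilt z [ 0.006 -0.001 -1.   ] F [ 0.316  0.247 -0.605] grip 38.71564426794448 q [-0.436  0.328 -0.171  1.066  0.002 -0.46 ]
scene 101.5 [ 351.46  -295.295   11.   ] ((16.15167808532715, 9.129209518432617), 20.556047439575195) corners [[368.1, -314.0], [334.0, -324.1], [336.7, -275.2], [370.3, -266.0]]
```

View pics/s16.png

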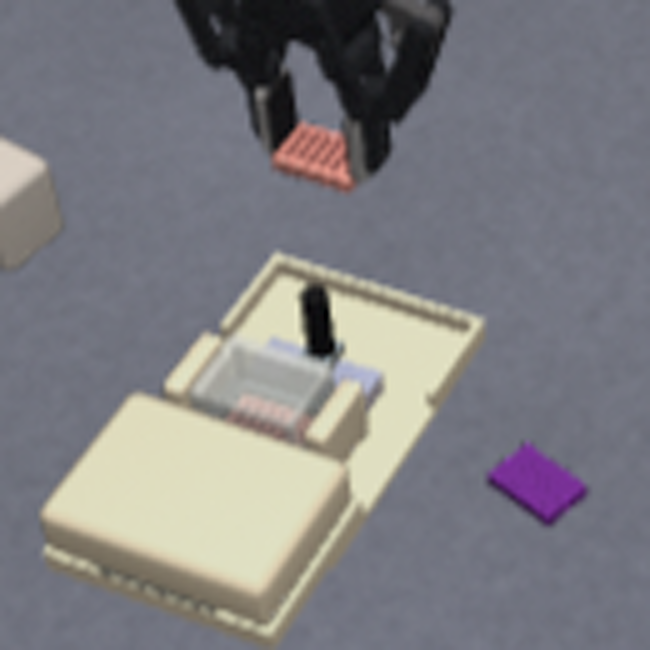

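Request:
jog_arm:
  series:
    - [[0.5, 2, 0.3], [0, 0, -0.13], 3.7]
    - [[0.8, 3.5, 0.2], [0, 0, -0.13], 3.7]
    - [[0.8, 4, 0], [0, 0, -0.13], 3.7]
    - [[0.8, 4, 0], [0, 0, -0.13], 3.7]
    - [[0.8, 4, 0], [0, 0, -0.13], 3.7]
    - [[0.8, 4, 0], [0, 0, -0.13], 3.7]
    - [[0.8, 4, 0], [0, 0, -0.13], 3.7]
    - [[0.8, 4, 0], [0, 0, -0.13], 3.7]
    - [[0.8, 4, 0], [0, 0, -0.13], 3.7]
    - [[0.8, 3.5, 0], [0, 0, -0.13], 3.7]
    - [[0.8, 2, 0], [0, 0, -0.13], 3.7]
    - [[0, 0, 0], [0, 0, 0], 3.7]

```text
clock: 29.62
eef_pos: [534.6, 188.1, 107.2]
ee_rot: [0.665, 0.746, -0.003, -0.011]
force: [-0.4, 0.5, -1.0]
grip_width: 0.451
```

```bash
python3 st.py; cat > pk.py <<'E'
from h import *
t=snapshot("top")
crop("top",(200,205,300,305),6,"bin.png",t) if 0 else None
E
```

```text
t 29.625 tcp [534.609 188.088 107.185] yawY 0.11478049547781997 tilt z [-0.021  0.01  -1.   ] F [-0.393  0.538 -0.955] grip 38.50100667113768 q [ 0.33   0.464 -0.005  1.119  0.016  1.786]
```

Request:
jog_arm:
  series:
    - [[0.8, 0.4, 0], [-0.01, -0.021, 0], 3.7]
    - [[0.8, 0.4, 0], [0, 0, 0], 3.7]
    - [[0.7, 0.3, 0], [0, 0, 0], 3.7]
    - [[0, 0, 0], [0, 0, 0], 3.7]

```text
clock: 30.12
eef_pos: [557.9, 197.0, 105.5]
ee_rot: [0.665, 0.747, -0.002, 0.0]
force: [-0.6, 0.1, -1.3]
grip_width: 0.449
```

```bash
python3 st.py; python3 - <<'E'
from h import *
crop("scene",(350,150,480,330),4,"s17.png")
E
```

```text
t 30.125 tcp [557.917 196.978 105.475] yawY 0.11490594902804982 tilt z [-0.002 -0.003 -1.   ] F [-0.617  0.085 -1.339] grip 38.302558023880735 q [ 0.341  0.501  0.051  1.124 -0.002  1.796]
```

View pics/s17.png

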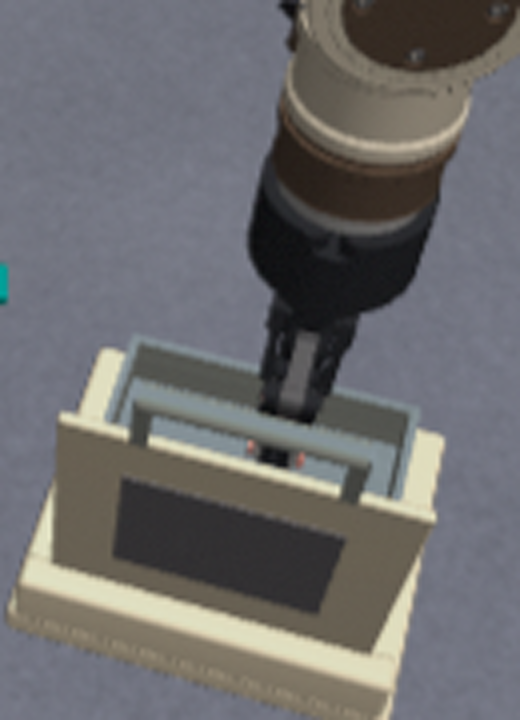

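Request:
jog_arm:
  series:
    - [[0, 0, -1.5], [0, 0, 0], 3.7]
    - [[0, 0, -1.5], [0, 0, 0], 3.7]
    - [[0, 0, -1.5], [0, 0, 0], 3.7]
    - [[0.05, 0, -1.5], [0, 0, 0], 3.7]
    - [[0.05, 0, -0.8], [0, 0, 0], 3.7]
    - [[0.05, 0.05, -0.2], [0, 0, 0], 3.7]
    - [[0, 0, 0], [0, 0, 0], 3.7]

```text
clock: 31.05
eef_pos: [557.4, 196.3, 29.0]
ee_rot: [0.665, 0.746, -0.004, -0.001]
force: [-0.5, 0.9, 0.8]
grip_width: 0.447
```

```bash
python3 st.py
```

```text
t 31.05 tcp [557.433 196.311  28.985] yawY 0.11445582548550128 tilt z [-0.006 -0.005 -1.   ] F [-0.538  0.876  0.768] grip 38.13137024719833 q [ 0.34   0.579 -0.038  0.961 -0.002  1.796]
```

Request:
jog_arm:
  series:
    - [[0, 0, -0.2], [0, 0, 0], 3.7]
    - [[0, 0, -0.1], [0, 0, 0], 3.7]
    - [[0, 0, 0], [0, 0, 0], 5.2]
    - [[0, 0, 0], [0, 0, 0], 5.2]
    - [[0, 0, 0], [0, 0, 0], 5.2]
    - [[0, 0, 1], [0, 0, 0], 5.2]
    - [[0, 0, 2.5], [0, 0, 0], 5.2]
    - [[0, 0, 3.5], [0, 0, 0], 5.2]
    - [[-0.5, -1.5, 3], [0, 0, 0.1], 5.2]
    - [[-0.8, -4, 0.5], [0, 0, 0.12], 4.5]
    - [[-0.8, -4, 0], [0, 0, 0.13], 4]
    - [[-0.8, -4, 0], [0, 0, 0.13], 3.2]

```text
clock: 32.55
eef_pos: [530.6, 61.4, 140.6]
ee_rot: [0.459, 0.888, -0.0, 0.004]
force: [0.6, 0.4, -0.6]
grip_width: 0.37
```

Request:
jog_arm:
  series:
    - [[-0.8, -4, 0], [0, 0, 0.13], 3.2]
    - [[-0.6, -4, 0], [0, 0, 0.13], 3.2]
    - [[-0.6, -4, 0], [0, 0, 0.13], 3.2]
    - [[-0.6, -4, 0], [0, 0, 0.13], 3.2]
    - [[-0.6, -4, 0], [0, 0, 0.13], 3.2]
    - [[-0.6, -4, 0], [0, 0, 0.13], 3.2]
    - [[-0.5, -2.5, 0], [0, 0, 0.13], 3.2]
    - [[0, 0, 0], [0, 0, 0], 3.2]

```text
clock: 33.55
eef_pos: [487.0, -215.2, 148.0]
ee_rot: [0.009, 1.0, 0.002, 0.008]
force: [0.5, 0.4, 0.8]
grip_width: 0.375
```

```bash
python3 st.py; python3 - <<'E'
from h import *
crop("top",(200,205,440,325),3,"t12.png")
E
```

```text
t 33.55 tcp [ 487.013 -215.181  147.986] yawY 1.5527822990707307 tilt z [ 0.017  0.005 -1.   ] F [0.509 0.412 0.758] grip 32.04183860143011 q [-0.422  0.344 -0.076  1.137  0.011 -0.404]
```

View pics/t12.png

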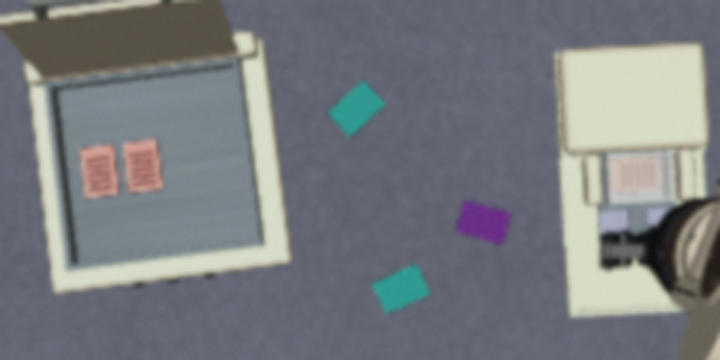

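Request:
jog_arm:
  series:
    - [[0, 0.2, -2], [-0.005, 0.017, 0.04], 3.2]
    - [[0, 0.1, -2.5], [0, 0, 0], 3.2]
    - [[0, 0, -2], [0, 0, 0], 3.2]
    - [[0, 0, 0], [0, 0, 0], 3.2]

```text
clock: 34.1
eef_pos: [487.0, -205.9, 78.3]
ee_rot: [-0.016, 1.0, 0.001, -0.002]
force: [-0.3, 0.1, -0.2]
grip_width: 0.374
```

```bash
python3 st.py
```

```text
t 34.1 tcp [ 486.991 -205.9     78.301] yawY 1.6026241007040727 tilt z [-0.004  0.002 -1.   ] F [-0.288  0.116 -0.219] grip 31.968667299119062 q [-0.4    0.416 -0.167  0.993 -0.    -0.432]
```

Request:
jog_arm:
  series:
    - [[0, -0.4, 0], [0, 0, -0.01], 3.2]
    - [[0, -0.2, -0.5], [0, 0, 0], 3.2]
    - [[0, 0, -1.4], [0, 0, 0], 3.2]
    - [[0, 0, -1.4], [0, 0, 0], 3.2]
    - [[0, 0, -0.8], [0, 0, 0], 3.2]
    - [[0, 0, 0], [0, 0, 0], 3.2]

```text
clock: 34.85
eef_pos: [487.9, -211.4, 35.2]
ee_rot: [-0.012, 1.0, 0.0, -0.002]
force: [-0.5, 0.0, 0.3]
grip_width: 0.374
```

```bash
python3 st.py; python3 - <<'E'
from h import *
s=crop("scene",(200,130,330,260),5,"s18.png")
E
```

```text
t 34.85 tcp [ 487.898 -211.42    35.219] yawY 1.594142405828961 tilt z [-0.003  0.001 -1.   ] F [-0.506  0.029  0.255] grip 31.975902648508622 q [-0.409  0.471 -0.21   0.893 -0.    -0.432]
```

View pics/s18.png

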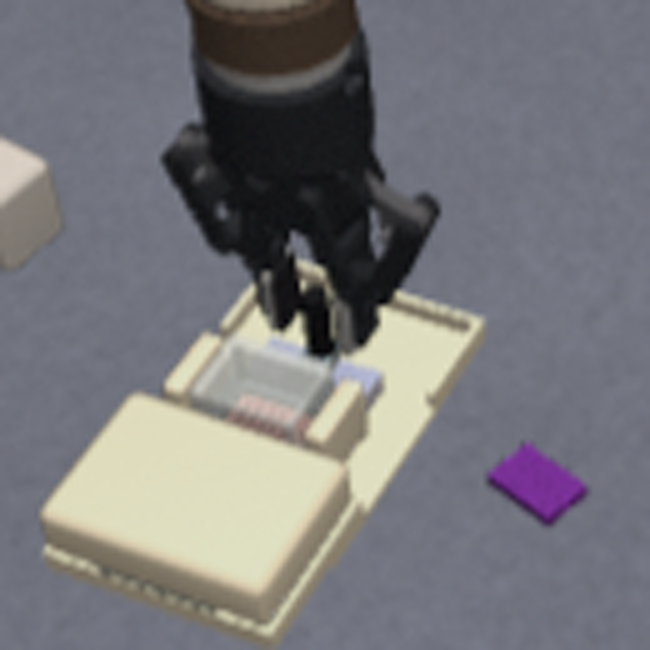

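Same alignment as the first pull; pull again.

Request:
jog_arm:
  series:
    - [[0, 0, 0], [0, 0, 0], 0.8]
    - [[0, 0, 0], [0, 0, 0], 0.8]
    - [[0, 0, 0], [0, 0, 0], 0.8]
    - [[0, 0, 0], [0, 0, 0], 0.8]
    - [[-1, -0.02, -0.05], [0, 0.005, 0], 0.8]
    - [[-1.2, -0.02, -0.05], [0, 0.005, 0], 0.8]
    - [[-1.2, -0.02, -0.05], [0, 0.005, 0], 0.8]
    - [[-1.2, -0.02, -0.05], [0, 0.005, 0], 0.8]
    - [[-1.2, -0.02, -0.05], [0, 0.005, 0], 0.8]
    - [[-1.2, -0.02, -0.05], [0, 0.005, 0], 0.8]

```text
clock: 36.15
eef_pos: [436.5, -214.3, 36.2]
ee_rot: [-0.014, 1.0, -0.0, 0.004]
force: [8.7, -0.6, -8.6]
grip_width: 0.139
```

Request:
jog_arm:
  series:
    - [[-1.2, -0.02, -0.05], [0, 0.005, 0], 0.8]
    - [[-1.2, -0.02, -0.05], [0, 0.005, 0], 0.8]
    - [[-1.2, -0.02, -0.05], [0, 0.01, 0], 0.8]
    - [[-0.8, -0.02, -0.05], [0, 0.01, 0], 0.8]

```text
clock: 36.65
eef_pos: [407.8, -215.2, 36.2]
ee_rot: [-0.017, 1.0, 0.001, 0.005]
force: [11.5, 0.8, -10.3]
grip_width: 0.142
```

Request:
jog_arm:
  series:
    - [[-1, -0.02, -0.05], [0, 0.005, 0], 0.8]
    - [[-1, -0.02, -0.05], [0, 0.01, 0], 0.8]
    - [[-0.8, -0.02, -0.05], [0, 0.01, 0], 0.8]

```text
clock: 37.02
eef_pos: [402.7, -215.4, 36.3]
ee_rot: [-0.02, 1.0, 0.003, 0.017]
force: [21.4, 1.4, -21.6]
grip_width: 0.139
```

```bash
python3 st.py; python3 - <<'E'
from h import *
s=crop("scene",(200,130,330,260),5,"s19.png")
E
```

```text
t 37.025 tcp [ 402.741 -215.351   36.317] yawY 1.6113574980051497 tilt z [ 0.033  0.007 -0.999] F [ 21.414   1.367 -21.592] grip 11.841991001574943 q [-0.506  0.329 -0.44   0.776  0.022 -0.546]
```

View pics/s19.png

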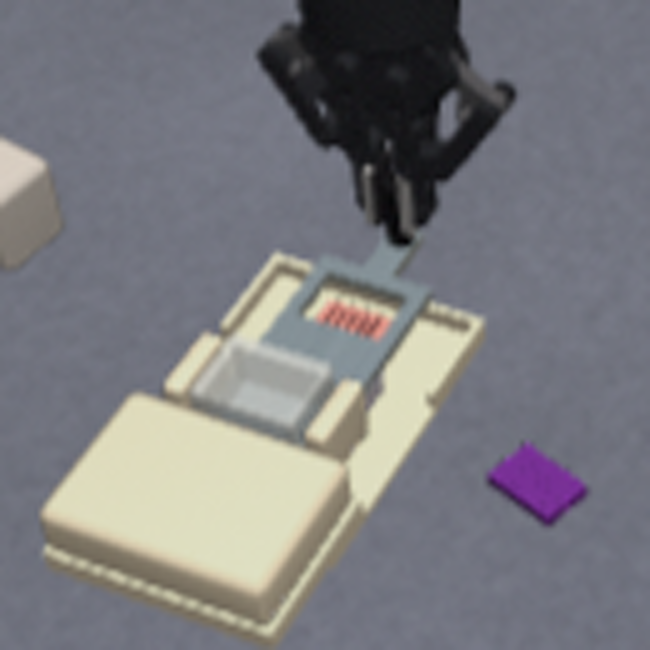

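Request:
jog_arm:
  series:
    - [[0, 0, 0], [0, 0, 0], 3.4]
    - [[0, 0, 0], [0, 0, 0], 3.4]
    - [[0, 0, 0.5], [0, 0.015, 0], 4]
    - [[0, 0, 2], [0, 0.015, 0], 5.5]
    - [[0, 0, 2], [-0.007, 0, -0.015], 5.5]
    - [[0, 0, 2], [0, 0, 0], 5.5]
    - [[0, 0, 1], [0, 0, 0], 5.5]
    - [[0, 0, 0], [0, 0, 0], 5.5]
    - [[0, 0, 0], [0, 0, 0], 5.5]
    - [[0, 0, 0], [0, 0, 0], 5.5]

```text
clock: 38.33
eef_pos: [399.6, -213.6, 114.6]
ee_rot: [-0.012, 1.0, 0.001, -0.002]
force: [0.5, 0.2, 0.1]
grip_width: 0.641
```

```bash
python3 st.py; python3 tray.py s20.png;python3 - <<'E'
from h import *
crop("top",(380,255,450,315),8,"t13.png")
E
```

```text
t 38.325 tcp [ 399.636 -213.62   114.553] yawY 1.5953403490902858 tilt z [-0.003  0.003 -1.   ] F [0.458 0.176 0.125] grip 54.760581479328266 q [-0.491  0.242 -0.314  1.018  0.001 -0.516]
top 50.0 [ 457.824 -216.106   11.   ] ((6.5672454833984375, 10.845905303955078), 84.2894058227539) corners [[464.9, -201.9], [467.1, -228.8], [450.8, -230.0], [448.6, -203.1]]
scene 76.5 [ 460.348 -209.077   11.   ] ((13.597792625427246, 8.538147926330566), 18.434947967529297) corners [[475.4, -222.9], [447.5, -231.1], [446.9, -194.0], [474.6, -186.4]]
```

View pics/s20.png

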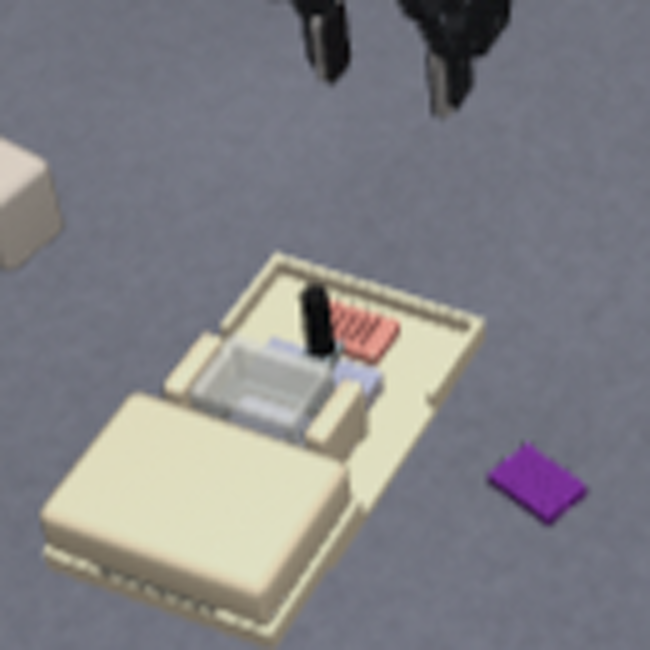

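View pics/t13.png

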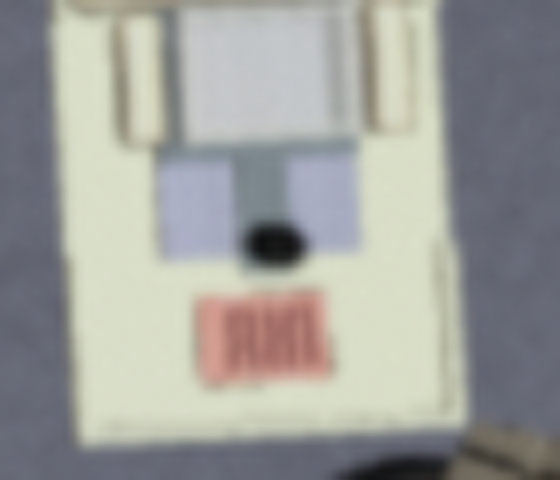

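Request:
jog_arm:
  series:
    - [[2, 0, 0], [0, 0, 0.01], 5.4]
    - [[2, 0, 0], [0, 0, 0.01], 5.4]
    - [[1, 0, -1], [0, 0, 0], 5.4]
    - [[0.7, 0, -2], [0, 0, 0], 5.4]
    - [[0, 0, -1.5], [0, 0, 0], 5.4]
    - [[0, 0, -0.5], [0, 0, 0], 5.4]
    - [[0, 0, 0], [0, 0, 0], 5.4]

```text
clock: 39.35
eef_pos: [455.7, -212.7, 59.3]
ee_rot: [-0.022, 1.0, 0.003, -0.005]
force: [-0.4, -0.2, -0.0]
grip_width: 0.632
```

```bash
python3 st.py
```

```text
t 39.35 tcp [ 455.708 -212.676   59.268] yawY 1.6148142261606897 tilt z [-0.01   0.005 -1.   ] F [-0.376 -0.162 -0.005] grip 53.93675142498022 q [-0.437  0.398 -0.254  0.929  0.    -0.481]
```

Request:
jog_arm:
  series:
    - [[0.1, -0.1, -1.3], [-0.005, -0.008, 0], 5.4]
    - [[0, 0, -1.3], [0, 0, 0], 5.4]
    - [[0, 0, -1.2], [0, 0, 0], 5.4]
    - [[0, 0, -0.8], [0, 0, 0], 5.4]
    - [[0, 0, 0], [0, 0, 0], 5.4]

```text
clock: 39.98
eef_pos: [457.4, -214.3, 12.6]
ee_rot: [-0.022, 1.0, -0.001, 0.0]
force: [0.2, -0.0, -0.2]
grip_width: 0.63
```

```bash
python3 st.py; python3 tray.py s21.png
```

```text
t 39.975 tcp [ 457.436 -214.307   12.594] yawY 1.6142283121922392 tilt z [ 0.001 -0.001 -1.   ] F [ 0.24  -0.027 -0.155] grip 53.81208321183872 q [-0.438  0.456 -0.311  0.802 -0.001 -0.481]
scene 71.5 [ 459.315 -209.372   11.   ] ((10.0, 11.0), 90.0) corners [[450.6, -230.2], [438.6, -205.0], [469.5, -187.8], [481.3, -212.6]]
```

View pics/s21.png

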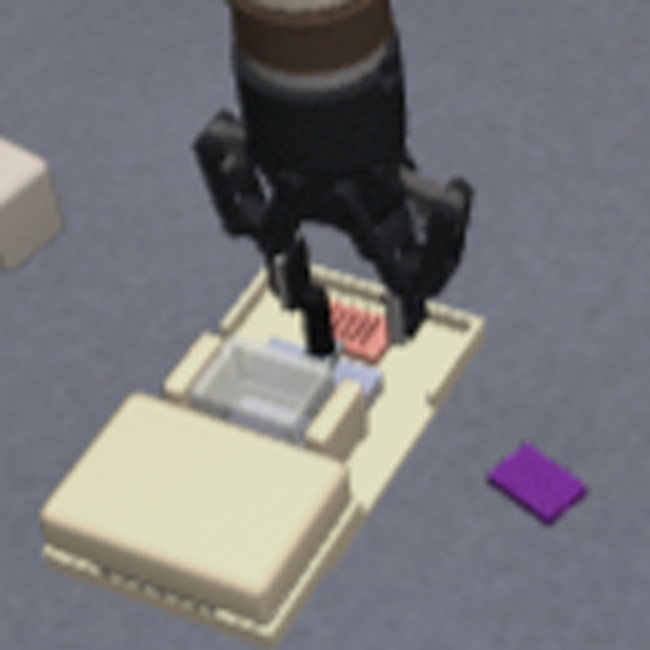

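Request:
jog_arm:
  series:
    - [[0, 0, -0.4], [0, 0, 0], 5.4]
    - [[0, 0, -0.35], [0, 0, 0], 5.4]
    - [[0, 0, 0], [0, 0, 0], 3.7]
    - [[0, 0, 0], [0, 0, 0], 3.7]
    - [[0, 0, 0], [0, 0, 0], 3.7]
    - [[0, 0, 0], [0, 0, 0], 3.7]
    - [[0, 0, 1], [0, 0, 0], 3.7]
    - [[0, 0, 2], [0, 0, 0], 3.7]
    - [[0, 0, 3], [0, 0, 0], 3.7]
    - [[0, 0, 3], [0, 0, 0], 3.7]
    - [[0, 0, 2.5], [0, 0, 0], 3.7]
    - [[0, 0, 0], [0, 0, 0], 3.7]

```text
clock: 41.58
eef_pos: [458.7, -214.9, 128.0]
ee_rot: [-0.022, 1.0, -0.002, 0.003]
force: [-0.2, 1.1, -0.7]
grip_width: 0.45
```

```bash
python3 st.py; python3 tray.py s22.png
```

```text
t 41.575 tcp [ 458.749 -214.886  127.952] yawY 1.6142569888131193 tilt z [ 0.006 -0.003 -1.   ] F [-0.167  1.069 -0.749] grip 38.41914032235547 q [-0.438  0.318 -0.169  1.077 -0.001 -0.481]
scene 104.0 [ 344.193 -299.987   11.   ] ((16.091482162475586, 9.290915489196777), 16.699243545532227) corners [[363.2, -317.0], [328.3, -329.2], [327.0, -281.5], [361.5, -270.2]]
```

View pics/s22.png

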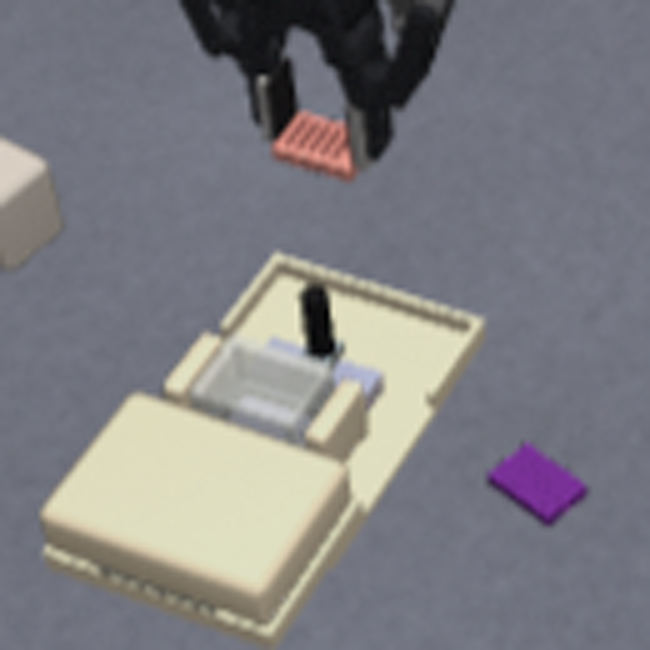

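Request:
jog_arm:
  series:
    - [[0.7, 2, 0.2], [0, 0, -0.132], 3.7]
    - [[1, 3.3, 0.2], [0, 0, -0.132], 3.7]
    - [[1, 3.6, 0], [0, 0, -0.132], 3.7]
    - [[1, 3.6, 0], [0, 0, -0.132], 3.7]
    - [[1, 3.6, 0], [0, 0, -0.132], 3.7]
    - [[1, 3.6, 0], [0, 0, -0.132], 3.7]
    - [[1, 3.6, 0], [0, 0, -0.132], 3.7]
    - [[1, 3.6, 0], [0, 0, -0.132], 3.7]
    - [[1, 3.6, 0], [0, 0, -0.132], 3.7]
    - [[1, 3.2, 0], [0, 0, -0.132], 3.7]
    - [[1, 2, 0], [0, 0, -0.132], 3.7]
    - [[0, 0, 0], [0, 0, 0], 3.7]

```text
clock: 43.18
eef_pos: [553.4, 154.3, 110.3]
ee_rot: [0.666, 0.745, -0.003, -0.014]
force: [-0.2, -0.7, -0.0]
grip_width: 0.453
```

```bash
python3 st.py
```

```text
t 43.175 tcp [553.408 154.279 110.32 ] yawY 0.11206015154594663 tilt z [-0.025  0.013 -1.   ] F [-0.208 -0.72  -0.042] grip 38.682779099562985 q [0.262 0.479 0.027 1.14  0.019 1.72 ]
```

Request:
jog_arm:
  series:
    - [[0.5, 0.1, 0], [-0.013, -0.025, 0], 3.7]
    - [[0.4, 0.1, 0], [0, 0, 0], 3.7]
    - [[0, 0, -1.5], [0, 0, 0], 3.7]
    - [[0, 0, -1.5], [0, 0, 0], 3.7]
    - [[0, 0, -1.5], [0, 0, 0], 3.7]
    - [[0, 0, 0], [0, 0, 0], 3.7]

```text
clock: 43.92
eef_pos: [559.8, 152.6, 59.2]
ee_rot: [0.667, 0.745, -0.003, -0.001]
force: [0.8, 0.5, 0.1]
grip_width: 0.454
```

```bash
python3 st.py
```

```text
t 43.925 tcp [559.802 152.635  59.234] yawY 0.11160134130610226 tilt z [-0.005 -0.003 -1.   ] F [0.795 0.545 0.121] grip 38.737567722182256 q [ 0.267  0.526 -0.04   1.011 -0.002  1.726]
```

Request:
jog_arm:
  series:
    - [[0, 0, -1.4], [0, 0, 0], 3.7]
    - [[0, 0, -1.0], [0, 0, 0], 3.7]
    - [[0, 0, -0.5], [0, 0, 0], 3.7]
    - [[0, 0, 0], [0, 0, 0], 3.7]

```text
clock: 44.42
eef_pos: [560.1, 152.7, 28.3]
ee_rot: [0.667, 0.745, -0.003, -0.001]
force: [-0.3, 0.3, -0.5]
grip_width: 0.456
```

```bash
python3 st.py
```

```text
t 44.425 tcp [560.066 152.689  28.271] yawY 0.11163497550017397 tilt z [-0.005 -0.003 -1.   ] F [-0.26   0.253 -0.485] grip 38.956167006947325 q [ 0.267  0.561 -0.073  0.943 -0.002  1.726]
```

Request:
jog_arm:
  series:
    - [[0, 0, -0.2], [0, 0, 0], 3.7]
    - [[0, 0, -0.1], [0, 0, 0], 3.7]
    - [[0, 0, 0], [0, 0, 0], 5.2]
    - [[0, 0, 0], [0, 0, 0], 5.2]
    - [[0, 0, 0], [0, 0, 0], 5.2]
    - [[0, 0, 1], [0, 0, 0], 5.2]
    - [[0, 0, 2.5], [0, 0, 0], 5.2]
    - [[0, 0, 3.5], [0, 0, 0], 5.2]
    - [[-2, -1.5, 3], [0, 0, 0], 5.2]
    - [[-3, -4, 0.5], [0, 0, 0], 4]
    - [[-3, -4, 0], [0, 0, 0], 3]
    - [[0, -3, 0], [0, 0, 0], 2.8]

```text
clock: 45.92
eef_pos: [480.6, 27.4, 140.3]
ee_rot: [0.665, 0.747, 0.001, 0.002]
force: [0.4, 0.2, -0.1]
grip_width: 0.332
```

```bash
python3 st.py; python3 - <<'E'
from h import *
t=crop("top",(195,195,355,315),5,"t14.png")
cv2.imwrite("pics/t14full.png",t[:,:,::-1]); cv2.imwrite("pics/s23.png",snapshot("scene")[:,:,::-1])
E
```

```text
t 45.925 tcp [480.572  27.394 140.266] yawY 0.1168519952503416 tilt z [ 0.005 -0.002 -1.   ] F [ 0.389  0.201 -0.052] grip 28.342641198433512 q [ 0.058  0.262 -0.214  1.091 -0.002  1.512]
```

View pics/t14.png

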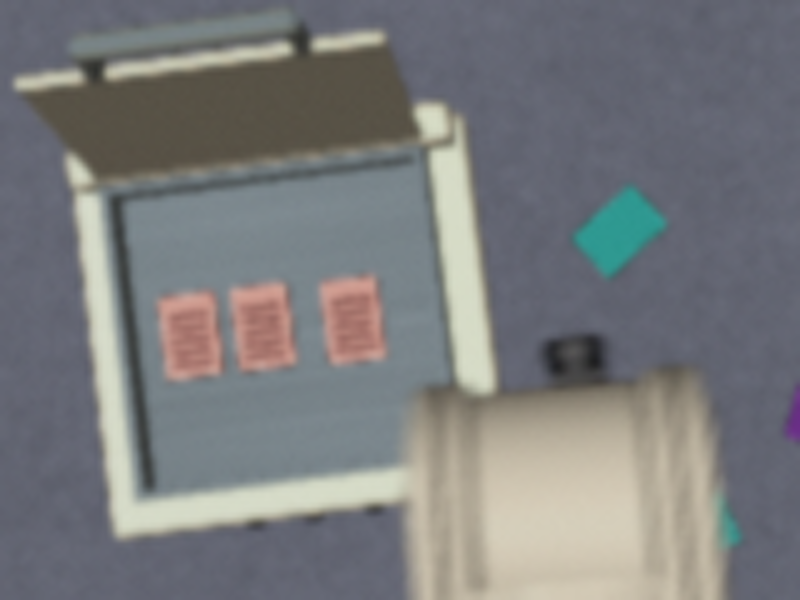

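View pics/s23.png

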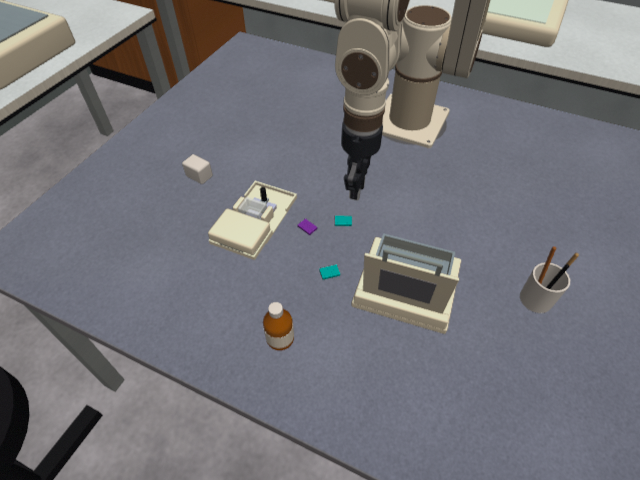

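View pics/t14full.png

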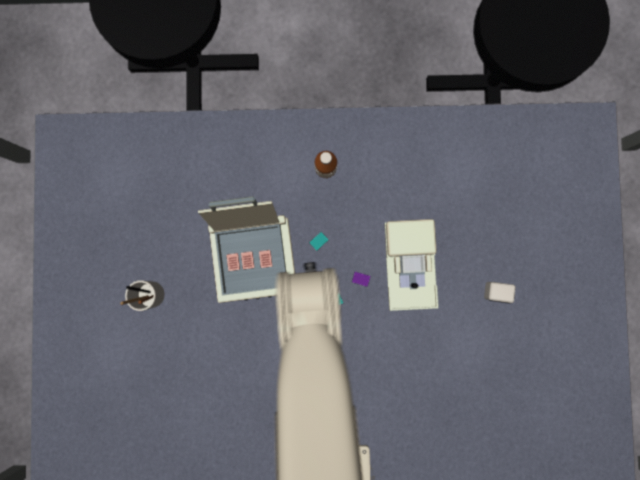

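Request:
jog_arm:
  series:
    - [[1, 1, 3.5], [0, 0, 0], 3]
    - [[1.5, 1.5, 3.5], [0, 0, 0], 3]
    - [[1.5, 1.5, 3.5], [0, 0, 0], 3]
    - [[2, 1.8, 3], [0, 0, 0], 3]
    - [[2, 1.8, 2], [0, 0, 0], 3]
    - [[2, 2, 0.5], [0, 0, 0], 3]
    - [[2, 2, 0], [0, 0, 0], 3]
    - [[2, 2, 0], [0, 0, 0], 3]
    - [[2, 1.8, 0], [0, 0, 0], 3]
    - [[1, 1, 0], [0, 0, 0], 3]
    - [[0, 0, 0], [0, 0, 0], 3]

```text
clock: 47.4
eef_pos: [656.4, 204.5, 309.7]
ee_rot: [0.665, 0.747, 0.005, 0.003]
force: [-0.4, 0.2, -0.1]
grip_width: 0.354
```

```bash
python3 st.py
```

```text
t 47.4 tcp [656.44  204.515 309.68 ] yawY 0.11635875831363332 tilt z [ 0.012  0.004 -1.   ] F [-0.43   0.184 -0.099] grip 30.21501958441555 q [0.302 0.653 0.843 1.748 0.    1.756]
```

Request:
jog_arm:
  series:
    - [[0.9, -0.2, -1], [0, 0.01, 0], 3]
    - [[0.9, -0.3, -1], [0, 0, 0], 3]
    - [[0, 0, -0.6], [0, 0, 0], 3]
    - [[0, 0, 0], [0, 0, 0], 3]

```text
clock: 47.9
eef_pos: [674.7, 197.9, 281.6]
ee_rot: [0.665, 0.747, 0.001, -0.001]
force: [1.1, 0.8, -0.8]
grip_width: 0.35
```

```bash
python3 st.py; python3 - <<'E'
from h import *
crop("scene",(360,170,480,300),5,"s24.png")
E
```

```text
t 47.9 tcp [674.725 197.941 281.584] yawY 0.1149977917985615 tilt z [-0.     0.003 -1.   ] F [ 1.125  0.801 -0.84 ] grip 29.85155539530359 q [0.284 0.699 0.853 1.724 0.003 1.74 ]
```

View pics/s24.png

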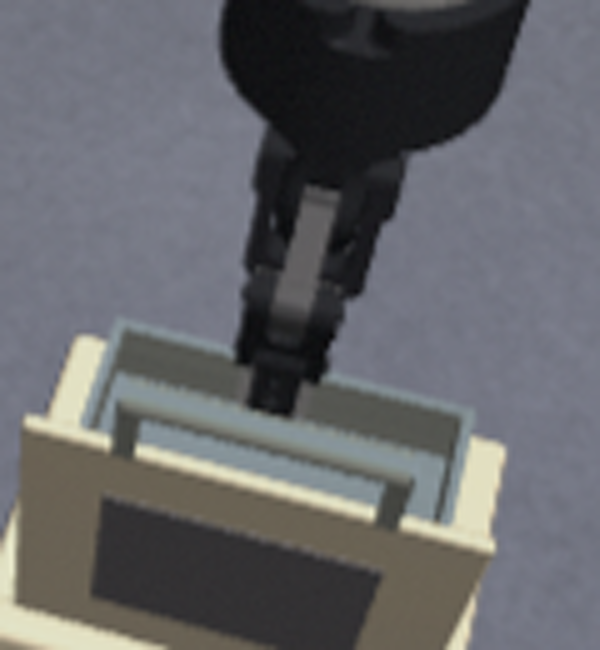

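Directly above the same pose as at release. Descend to z≈234 and pinch.

Request:
jog_arm:
  series:
    - [[0, 0, -1.2], [0, 0, 0], 3]
    - [[0, 0, -1.2], [0, 0, 0], 3]
    - [[0, 0, -1.2], [0, 0, 0], 3]
    - [[0, 0, -1], [0, 0, 0], 3]
    - [[0, 0, 0], [0, 0, 0], 3]

```text
clock: 48.58
eef_pos: [674.6, 197.5, 238.3]
ee_rot: [0.666, 0.746, 0.004, 0.0]
force: [-0.1, 0.2, -0.5]
grip_width: 0.351
```

```bash
python3 st.py
```

```text
t 48.575 tcp [674.562 197.542 238.316] yawY 0.11443298743318074 tilt z [ 0.005  0.005 -1.   ] F [-0.129  0.186 -0.538] grip 29.994835995369947 q [0.283 0.678 0.704 1.59  0.003 1.74 ]
```

Request:
jog_arm:
  series:
    - [[0, 0, -0.5], [0, 0, 0], 3]
    - [[0, 0, 0], [0, 0, 0], 0.6]
    - [[0, 0, 0], [0, 0, 0], 0.6]
    - [[0, 0, 0], [0, 0, 0], 0.6]
    - [[0, 0, 0], [0, 0, 0], 0.6]
    - [[0, 0, 0], [0, 0, 0], 0.6]

```text
clock: 49.32
eef_pos: [674.7, 197.6, 234.4]
ee_rot: [0.666, 0.746, 0.004, 0.001]
force: [-0.2, -1.4, -0.3]
grip_width: 0.113
```

```bash
sed -i 's/637,190.7,60/640,191,63/' arc.py; python3 st.py; python3 arc.py 1.75 1.19 8
```

```text
t 49.325 tcp [674.708 197.634 234.447] yawY 0.11436448728124854 tilt z [ 0.006  0.005 -1.   ] F [-0.171 -1.352 -0.344] grip 9.643040793059205 q [0.283 0.676 0.691 1.578 0.003 1.74 ]
[[[-1.32, -0.14, 0.19], [0, 0, 0], 0.6], [[-1.33, -0.14, 0.1], [0, 0, 0], 0.6], [[-1.34, -0.14, 0.01], [0, 0, 0], 0.6], [[-1.33, -0.14, -0.09], [0, 0, 0], 0.6], [[-1.32, -0.14, -0.18], [0, 0, 0], 0.6], [[-1.31, -0.14, -0.27], [0, 0, 0], 0.6], [[-1.29, -0.14, -0.37], [0, 0, 0], 0.6], [[-1.26, -0.14, -0.46], [0, 0, 0], 0.6]]
ang now 1.7529909390726157 R 193.65113924217175
```

Request:
jog_arm:
  series:
    - [[-1.0, -0.11, 0.15], [0, 0, 0], 0.6]
    - [[-1.33, -0.14, 0.1], [0, 0, 0], 0.6]
    - [[-1.34, -0.14, 0.03], [0, 0, 0], 0.6]
    - [[-1.33, -0.14, -0.07], [0, 0, 0], 0.6]
    - [[-1.32, -0.14, -0.16], [0, 0, 0], 0.6]
    - [[0, 0, 0], [0, 0, 0], 0.6]

```text
clock: 50.08
eef_pos: [620.5, 191.6, 238.7]
ee_rot: [0.666, 0.746, 0.014, 0.009]
force: [-2.7, -0.1, -1.1]
grip_width: 0.113
```

```bash
 python3 st.py; python3 arc.py 1.42 0.86 8
```

```text
t 50.075 tcp [620.473 191.645 238.727] yawY 0.11267481932977783 tilt z [ 0.032  0.009 -0.999] F [-2.716 -0.055 -1.077] grip 9.6341367816737 q [ 0.3    0.52   0.435  1.452 -0.001  1.758]
[[[-1.31, -0.14, -0.25], [0, 0, 0], 0.6], [[-1.29, -0.14, -0.34], [0, 0, 0], 0.6], [[-1.27, -0.14, -0.43], [0, 0, 0], 0.6], [[-1.23, -0.13, -0.52], [0, 0, 0], 0.6], [[-1.19, -0.13, -0.6], [0, 0, 0], 0.6], [[-1.15, -0.12, -0.69], [0, 0, 0], 0.6], [[-1.1, -0.12, -0.77], [0, 0, 0], 0.6], [[-1.04, -0.11, -0.84], [0, 0, 0], 0.6]]
ang now 1.4685738623394728 R 195.73845035001386
```

Request:
jog_arm:
  series:
    - [[0, 0, 0], [-0.009, 0.032, 0], 0.6]
    - [[-1.31, -0.14, -0.24], [0, 0.005, 0], 0.6]
    - [[-1.29, -0.14, -0.33], [0, 0.005, 0], 0.6]
    - [[-1.27, -0.14, -0.42], [0, 0.005, 0], 0.6]
    - [[-1.23, -0.13, -0.51], [0, 0.005, 0], 0.6]
    - [[-1.19, -0.13, -0.6], [0, 0.005, 0], 0.6]
    - [[0, 0, 0], [0, 0, 0], 0.6]

```text
clock: 50.95
eef_pos: [571.5, 186.2, 229.1]
ee_rot: [0.667, 0.745, 0.006, 0.002]
force: [-0.7, -0.1, -3.4]
grip_width: 0.113
```

```bash
 python3 st.py; python3 arc.py 1.1 0.54 8
```

```text
t 50.95 tcp [571.495 186.218 229.105] yawY 0.11073513134169773 tilt z [ 0.011  0.006 -1.   ] F [-0.687 -0.06  -3.387] grip 9.651159546248962 q [0.314 0.436 0.277 1.399 0.002 1.774]
[[[-1.17, -0.13, -0.65], [0, 0, 0], 0.6], [[-1.12, -0.12, -0.73], [0, 0, 0], 0.6], [[-1.07, -0.12, -0.81], [0, 0, 0], 0.6], [[-1.01, -0.11, -0.88], [0, 0, 0], 0.6], [[-0.94, -0.1, -0.95], [0, 0, 0], 0.6], [[-0.88, -0.09, -1.01], [0, 0, 0], 0.6], [[-0.8, -0.09, -1.07], [0, 0, 0], 0.6], [[-0.73, -0.08, -1.13], [0, 0, 0], 0.6]]
ang now 1.2146923454710472 R 197.4939913815367
```

Request:
jog_arm:
  series:
    - [[-1.25, -0.14, -0.6], [0, 0.01, 0], 0.6]
    - [[-1.22, -0.13, -0.7], [0, 0.005, 0], 0.6]
    - [[-1.17, -0.13, -0.8], [0, 0.005, 0], 0.6]
    - [[-1.12, -0.12, -0.9], [0, 0.005, 0], 0.6]
    - [[-1.07, -0.12, -1.0], [0, 0.005, 0], 0.6]
    - [[-1.01, -0.11, -1.0], [0, 0.005, 0], 0.6]
    - [[0, 0, 0], [0, 0, 0], 0.6]

```text
clock: 51.82
eef_pos: [512.4, 179.8, 192.0]
ee_rot: [0.667, 0.745, 0.005, -0.003]
force: [0.2, -0.3, -0.9]
grip_width: 0.108
```

```bash
 python3 st.py; python3 arc.py 0.8 0.24 8
```

```text
t 51.825 tcp [512.374 179.774 192.007] yawY 0.11001512090805579 tilt z [ 0.003  0.011 -1.   ] F [ 0.218 -0.286 -0.866] grip 9.242656222284962 q [0.332 0.34  0.037 1.262 0.01  1.793]
[[[-0.93, -0.1, -0.97], [0, 0, 0], 0.6], [[-0.86, -0.09, -1.03], [0, 0, 0], 0.6], [[-0.78, -0.08, -1.09], [0, 0, 0], 0.6], [[-0.7, -0.08, -1.14], [0, 0, 0], 0.6], [[-0.62, -0.07, -1.19], [0, 0, 0], 0.6], [[-0.54, -0.06, -1.23], [0, 0, 0], 0.6], [[-0.45, -0.05, -1.26], [0, 0, 0], 0.6], [[-0.36, -0.04, -1.29], [0, 0, 0], 0.6]]
ang now 0.8571040483673233 R 195.7875299096096
```

Request:
jog_arm:
  series:
    - [[-0.93, -0.1, -0.97], [-0.011, 0, 0], 0.6]
    - [[-0.88, -0.09, -1.05], [0, 0, 0], 0.6]
    - [[-0.8, -0.08, -1.12], [0, 0, 0], 0.6]
    - [[-0.72, -0.08, -1.18], [0, 0, 0], 0.6]
    - [[-0.64, -0.07, -1.2], [0, 0, 0], 0.6]
    - [[0, 0, 0], [0, 0, 0], 0.6]

```text
clock: 52.58
eef_pos: [472.8, 175.2, 141.7]
ee_rot: [0.667, 0.745, 0.001, 0.001]
force: [-1.6, -0.4, 0.7]
grip_width: 0.112
```

```bash
 python3 st.py; python3 arc.py 0.5 0.1 7
```

```text
t 52.575 tcp [472.755 175.166 141.716] yawY 0.10963017067175974 tilt z [ 0.003 -0.    -1.   ] F [-1.6   -0.432  0.73 ] grip 9.535640553418988 q [ 0.356  0.305 -0.15   1.114 -0.001  1.817]
[[[-0.5, -0.05, -0.98], [0, 0, 0], 0.6], [[-0.44, -0.05, -1.0], [0, 0, 0], 0.6], [[-0.38, -0.04, -1.03], [0, 0, 0], 0.6], [[-0.32, -0.03, -1.05], [0, 0, 0], 0.6], [[-0.26, -0.03, -1.06], [0, 0, 0], 0.6], [[-0.2, -0.02, -1.08], [0, 0, 0], 0.6], [[-0.14, -0.02, -1.09], [0, 0, 0], 0.6]]
ang now 0.526739147947163 R 194.37584822024755
```

Request:
jog_arm:
  series:
    - [[-0.52, -0.05, -1.0], [0, 0, 0], 0.6]
    - [[-0.46, -0.05, -1.0], [0, 0, 0], 0.6]
    - [[-0.4, -0.04, -1.03], [0, 0, 0], 0.6]
    - [[-0.34, -0.03, -1.05], [0, 0, 0], 0.6]
    - [[-0.27, -0.03, -1.06], [0, 0, 0], 0.6]
    - [[-0.2, -0.02, -1.0], [0, 0, 0], 0.6]
    - [[0, 0, 0], [0, 0, 0], 0.6]

```text
clock: 53.45
eef_pos: [450.2, 172.7, 78.2]
ee_rot: [0.667, 0.745, -0.001, 0.0]
force: [-2.1, 0.1, -0.6]
grip_width: 0.113
```

```bash
 python3 st.py; python3 arc.py 0.15 0.0 4
```

```text
t 53.45 tcp [450.16  172.713  78.227] yawY 0.10963430598991651 tilt z [ 0.    -0.001 -1.   ] F [-2.097  0.121 -0.578] grip 9.638251953089908 q [ 0.367  0.333 -0.296  0.942 -0.001  1.828]
[[[-0.09, -0.01, -0.71], [0, 0, 0], 0.6], [[-0.07, -0.01, -0.72], [0, 0, 0], 0.6], [[-0.04, -0.0, -0.72], [0, 0, 0], 0.6], [[-0.01, -0.0, -0.72], [0, 0, 0], 0.6]]
ang now 0.1775874574862896 R 193.74991072269793
```

Request:
jog_arm:
  series:
    - [[-0.12, -0.01, -0.7], [0, 0, 0], 0.6]
    - [[-0.09, -0.01, -0.7], [0, 0, 0], 0.6]
    - [[-0.05, 0, -0.5], [0, 0, 0], 0.6]

```text
clock: 53.82
eef_pos: [447.6, 172.4, 58.6]
ee_rot: [0.667, 0.745, -0.001, 0.001]
force: [-3.4, -1.6, 1.7]
grip_width: 0.107
```

```bash
 python3 st.py; python3 - <<'E'
from h import *
crop("scene",(345,180,475,330),4,"s25.png")
E
```

```text
t 53.825 tcp [447.633 172.399  58.606] yawY 0.10938705696899242 tilt z [ 0.    -0.002 -1.   ] F [-3.433 -1.56   1.666] grip 9.115807922125995 q [ 0.369  0.353 -0.327  0.891 -0.002  1.83 ]
```

View pics/s25.png

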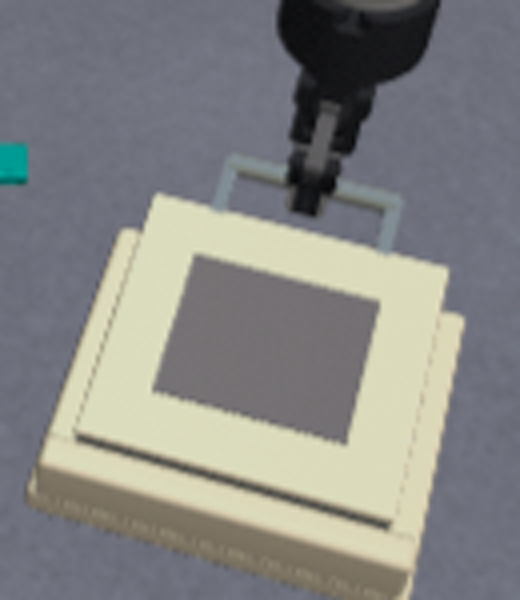

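Request:
jog_arm:
  series:
    - [[-0.03, 0, -0.4], [0, 0, 0], 0.6]
    - [[-0.02, 0, -0.4], [0, 0, 0], 0.6]

```text
clock: 54.12
eef_pos: [447.2, 172.3, 49.9]
ee_rot: [0.667, 0.745, -0.001, 0.001]
force: [-3.0, -2.0, 3.6]
grip_width: 0.113
```

```bash
 python3 st.py
```

```text
t 54.125 tcp [447.182 172.33   49.941] yawY 0.1092520833530961 tilt z [ 0.    -0.002 -1.   ] F [-2.995 -1.993  3.611] grip 9.637294224886883 q [ 0.369  0.364 -0.339  0.868 -0.002  1.831]
```

Request:
jog_arm:
  series:
    - [[0, 0, -0.3], [0, 0, 0], 0.6]
    - [[0, 0, -0.3], [0, 0, 0], 0.6]

```text
clock: 54.38
eef_pos: [446.9, 172.4, 44.5]
ee_rot: [0.667, 0.745, -0.001, 0.001]
force: [-9.7, -3.7, 28.4]
grip_width: 0.109
```

```bash
 python3 st.py
```

```text
t 54.375 tcp [446.929 172.385  44.506] yawY 0.10940901934644386 tilt z [ 0.    -0.002 -1.   ] F [-9.672 -3.693 28.385] grip 9.303884022387725 q [ 0.369  0.371 -0.346  0.855 -0.002  1.83 ]
```

Request:
jog_arm:
  series:
    - [[0, 0, 0], [0, 0, 0], 0.6]
    - [[0, 0, 0], [0, 0, 0], 2.6]
    - [[0, 0, 0], [0, 0, 0], 2.6]
    - [[0, 0, 0], [0, 0, 0], 2.6]
    - [[0, 0, 1], [0, 0, 0], 2.6]
    - [[0, 0, 2], [0, 0, 0], 2.6]
    - [[0, 0, 2], [0, 0, 0], 0]
    - [[0, 0, 0], [0, 0, 0], 0]
    - [[0, 0, 0], [0, 0, 0], 0]
    - [[0, 0, 0], [0, 0, 0], 0]

```text
clock: 55.62
eef_pos: [449.5, 173.5, 96.7]
ee_rot: [0.667, 0.745, 0.002, 0.001]
force: [0.1, -0.2, -0.4]
grip_width: 0.001
```

```bash
 python3 st.py; python3 - <<'E'
from h import *
crop("scene",(345,180,475,330),5,"s26.png")
E
```

```text
t 55.625 tcp [449.533 173.545  96.742] yawY 0.10942237910572146 tilt z [ 0.005  0.001 -1.   ] F [ 0.097 -0.227 -0.376] grip 0.060685073828547556 q [ 0.369  0.307 -0.277  0.982 -0.001  1.83 ]
```

View pics/s26.png

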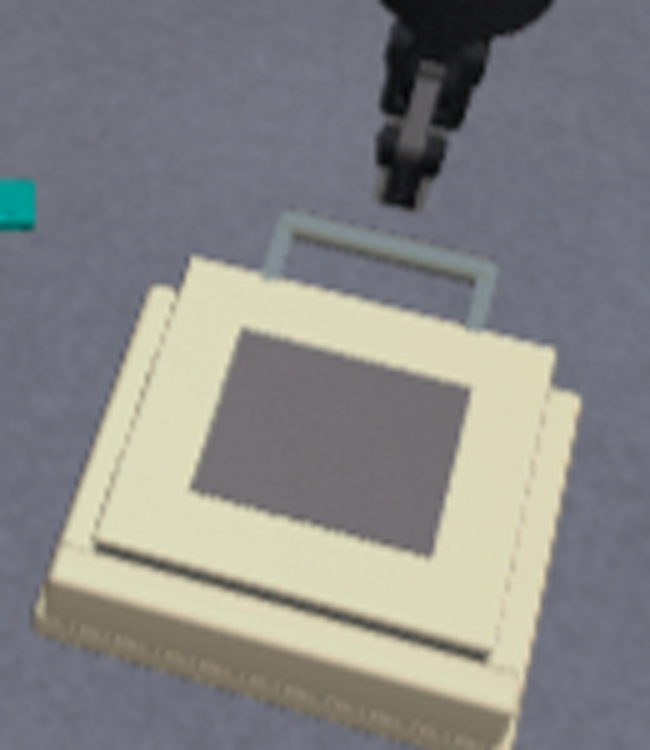

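Request:
jog_arm:
  series:
    - [[0, 0, -1], [0, 0, 0], 0]
    - [[0, 0, -0.8], [0, 0, 0], 0]
    - [[0, 0, -0.4], [0, 0, 0], 0]

```text
clock: 56.05
eef_pos: [448.4, 173.1, 71.8]
ee_rot: [0.667, 0.745, 0.0, 0.001]
force: [-0.8, 0.0, -0.1]
grip_width: 0.002
```

```bash
 python3 st.py
```

```text
t 56.05 tcp [448.422 173.093  71.844] yawY 0.10937089474258711 tilt z [ 0.002 -0.    -1.   ] F [-0.806  0.039 -0.074] grip 0.15574220031177693 q [ 0.369  0.337 -0.31   0.922 -0.001  1.83 ]
```

Request:
jog_arm:
  series:
    - [[0, 0, -0.3], [0, 0, 0], 0]
    - [[0, 0, -0.3], [0, 0, 0], 0]

```text
clock: 56.3
eef_pos: [448.2, 173.0, 65.4]
ee_rot: [0.667, 0.745, 0.0, 0.001]
force: [-5.6, -2.4, 22.7]
grip_width: -0.001
```

```bash
 python3 st.py
```

```text
t 56.3 tcp [448.173 173.049  65.43 ] yawY 0.10940949983300383 tilt z [ 0.001 -0.001 -1.   ] F [-5.558 -2.362 22.72 ] grip -0.043599048222595416 q [ 0.369  0.345 -0.318  0.907 -0.001  1.83 ]
```

Request:
jog_arm:
  series:
    - [[0, 0, -0.25], [0, 0, 0], 0]
    - [[0, 0, -0.25], [0, 0, 0], 0]

```text
clock: 56.55
eef_pos: [448.3, 173.1, 65.5]
ee_rot: [0.667, 0.745, 0.001, 0.001]
force: [-7.4, -2.7, 21.7]
grip_width: -0.001
```

Request:
jog_arm:
  series:
    - [[0, 0, 0], [0, 0, 0], 0]
    - [[0, 0, 1], [0, 0, 0], 0]
    - [[-1, 0, 3], [0, 0, 0], 0]
    - [[-2, 0, 3], [0, 0, 0], 0]
    - [[-3, 0, 3], [0, 0, 0], 0]
    - [[-3, 0, 2], [0, 0, 0], 0]
    - [[-2, 0, 0], [0, 0, 0], 0]
    - [[0, 0, 0], [0, 0, 0], 0]
    - [[0, 0, 0], [0, 0, 0], 0]

```text
clock: 57.68
eef_pos: [338.0, 174.0, 193.4]
ee_rot: [0.668, 0.745, 0.005, 0.003]
force: [-0.1, 0.2, -1.2]
grip_width: -0.008
```

```bash
 python3 st.py; python3 - <<'E'
from h import *
s=snapshot("scene");t=snapshot("top")
crop("scene",(190,150,510,370),2,"s27.png",s);crop("top",(190,140,520,320),2,"t27.png",t)
crop("scene",(345,210,475,330),5,"s28.png",s)
E
```

```text
t 57.675 tcp [338.043 174.025 193.362] yawY 0.1089121762888115 tilt z [ 0.01   0.004 -1.   ] F [-0.08   0.195 -1.23 ] grip -0.6820025205338769 q [ 0.476  0.017 -0.357  1.185 -0.001  1.938]
```

View pics/s27.png

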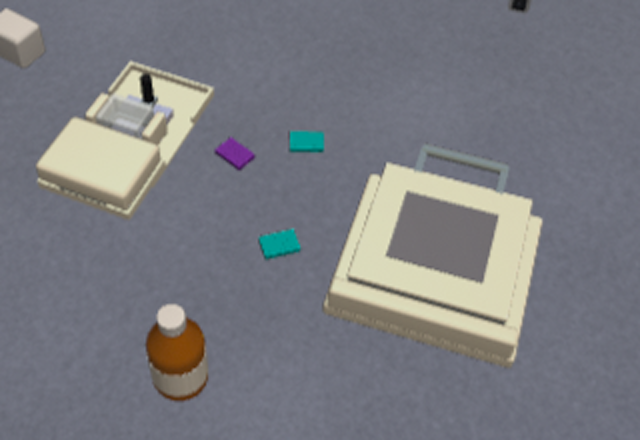

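View pics/t27.png

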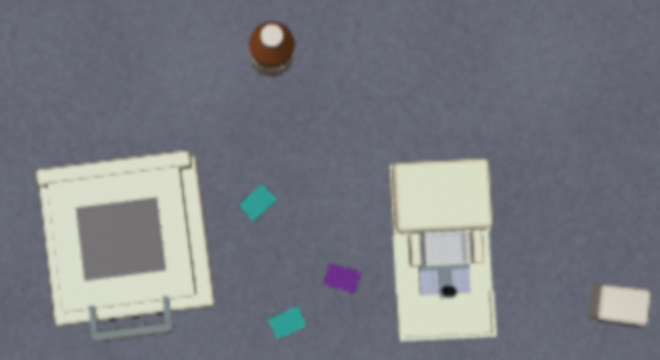

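View pics/s28.png

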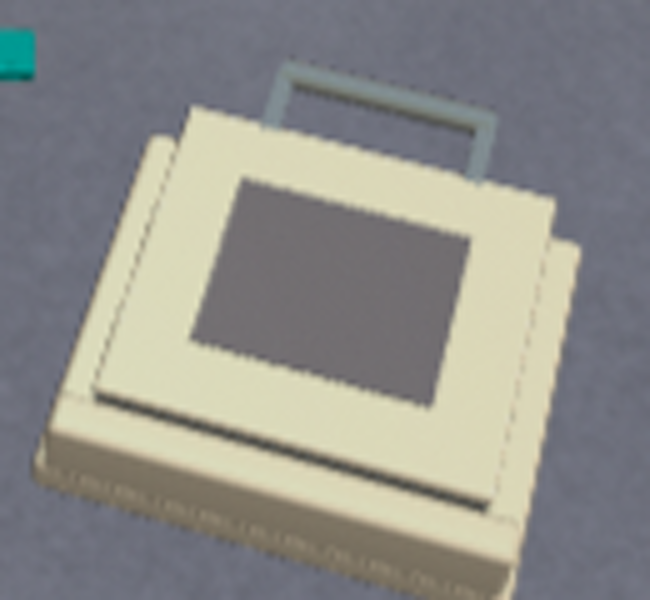

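```bash
python3 - <<'E'
from bench import bot
print(bot.finish_job())
E
```

```text
the job is handed in; nothing more can be done
None
```

I handed the job in at about 58 s of the 210 s. As far as my checks show, everything is done, but `bot.finish_job()` gave no verdict.

- **Cover opening:** I opened the cover by its handle onto its stop. A repeat push there met about 25 N.
- **Cassettes:** There were three pink cassettes, one on the bench and two in the dispenser. I pulled the slide to its stop twice, each time meeting over 20 N. The last top view before closing shows all three flat and separate on the bin floor.
- **Cover shut:** I lowered the cover by its handle and pressed it shut. The top of the handle bar stayed at about 65 mm under roughly 22 N on a repeat press, so I take it as fully shut. I can't see inside the bin now.
- **Final pictures:** The magazine and tray are empty, the slide is home and the arm is clear. The bottle, the timer and the purple and turquoise look-alikes look unmoved. The brush pot is outside the crops I viewed last. It looked unmoved in full pictures about 12 s earlier, and the arm did not go near it after that.

Two readings disagreed: my first estimate of the hinge position was about 3 to 6 mm off the measured handle arc. While lowering the cover, the last step showed about 28 N, so I let go and pressed from above to check.

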